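# Refit a model wagon's bogie on its kingpin and lock it with the hairpin clip

## Task

The model flat wagon lies upside down with one bogie already fitted. Set the loose bogie, wheels up, down on the bare kingpin until it sits flat on its pad, then take the red-handled hairpin clip out of the wooden stand and push its straight leg through the cross hole in the kingpin until the bent leg snaps round the shank. Leave the two paint jars and the thinner bottle standing where they are.

Things in the scene. Friction and masses are not known exactly. Their poses are not given: they have to be found in the camera images.
- wagon: Model flat wagon, 118 x 420 mm, fixed, upside down on a grey foam mat: timber deck below, dark frame, red end beams (44 mm high). Origin: centre of the mat's underside on the table; y along the wagon, x across. Round brass pads at y = -110 and +110 mm, tops 44 mm up: one holds the fixed fitted bogie (green, the pattern of a finished job), the other the bare kingpin.
- kingpin: Bare upright steel kingpin, 16 mm across, fixed. Origin: on its axis at the top face of its brass pad (44 mm over the table), where the bogie's underside comes to rest. z up; x is the direction of its cross hole (across the wagon, up to 0.12 rad off), so the clip goes in along +x or -x. It rises 39 mm over the pad; the top 4.5 mm is a cone that narrows to 9 mm.
- pin_hole (a point): Middle of the cross hole in the bare kingpin: on its axis, 26 mm over the pad, 13 mm under the pin's top. The hole is square, 7.2 mm wide and high, its mouths flared to about 10 mm; it runs along the kingpin's x. With the bogie seated it lies 14 mm over the bogie's bolster plate.
- bogie: Loose green four-wheeled bogie, 0.35 to 0.6 kg, lying wheels up, as it goes on the upturned wagon. Origin: on the axis of its pin hole (19.5 mm) at the flat underside. x across it (108 mm wide), y along it (171 mm), z up. The same either way round. Axles at y = +-65 mm, z = 22 mm; wheels of 42 mm at x = +-26 to +-39 mm, tops at z = 43 mm; 88 mm free between wheels along y.
- bogie_grip (a point): Middle of the bogie's bolster, the plate across its middle with the pin hole: 6 mm over the bogie's origin. Plate 44 mm along y, 82 mm along x, 12 mm thick. Grip it here across y, fingers down both sides (open space to y = +-61 mm). The pin comes up 27 mm over the plate between the fingers. Side frames at x = +-41 to +-49 mm are 12 mm high between the axle boxes (33 mm).
- clip: Loose steel hairpin clip (R-clip), 94 x 33 mm, 40 g, flat in its x-y plane, wire 4 mm. Origin: point on the straight leg where the pin's axis lies when home. x along the legs to their tips, y toward the sprung bent leg. Straight leg along y = 0, its tip at x = 36 mm. It starts upright in the stand's slot, x down, handle up, origin 42 mm over the table.
- clip_grip (a point): Middle of the clip's handle, at x = -34, y = 3 mm of the clip: a loop with a red sleeve 9 mm thick, its straight sides 33 mm over the outsides (across y), from x = -27 to -42 mm, round end to x = -58 mm. Grip it across y. Taken upright from the stand it points down; to go in level it must be laid flat on the table and gripped again from above. Lying flat this point is 4.5 mm over the table.
- clip_tip (a point): Tip of the clip's straight leg, at x = 36 mm, y = 0 of the clip; 2 mm over the table when it lies flat.
- clip_leg (a joint): Spring hinge of the clip's bent leg, at x = -24, y = 14.5 mm of the clip: 0 rad at rest and about 0 again when home round the shank, up to about 0.1 rad while the leg rides over the shank (a push of about 5 N along x, from origin 20 mm short of the hole to 12 mm short, then it draws itself in); 2.5 N m/rad. The bent leg bulges to y = 10 mm and flares to y = 13 mm at its tip, x = 23 mm.
- clip_stand: Hardwood stand, 64 x 124 mm, 66 mm high, fixed. Origin: centre of its underside; z up. Two slots along y, 7 mm wide (x), 38 mm long, 62 mm deep, at y = -28 mm (the clip stands here, its y along the stand's y, the sleeve resting on the slot's edges) and at y = +30 mm (empty).
- thinner_1: Dark grey-green thinner bottle with white cap, 45 x 67 x 132 mm, standing loose; leave alone. Origin: centre of its underside.
- paint_4: Paint jar with red lid, 36 mm across, 52 mm high, standing loose; leave alone. Origin: centre of its underside.
- paint_5: Paint jar with black lid, 34 mm across, 56 mm high, standing loose; leave alone. Origin: centre of its underside.

How it is judged:
By the outcome, as a careful person would: the job done as asked, in the order asked, and still so for the second after the job is handed in, with the robot touching nothing.
It also fails if it takes over 72 s, if anything falls off the work surface, if the arm or the gripper's body presses on something with over 40 N, if the wrist force passes 120 N, or if a joint passes its speed limit or range.

## Robot

A 6-joint arm with a two-finger parallel gripper is mounted at the origin on a cart in front of the work surface, level with it; the furniture and walls round the work are solid. World frame = base frame: x ahead of the robot, y to its left, z up, the work surface at z = 0. Lengths are in m, angles in rad, forces in N, time in s.
With the tool pointing down it reaches from about 0.25 to 0.775 m from the base axis. Payload 4 kg.
Tool frame: the origin (TCP) lies midway between the tips of the shut fingers; the grasp point (between the pads) lies 19 mm behind it (bot.tcp_to_grasp is the distance from the TCP to the grasp point, in m); z points along the fingers, y is the line along which they close (so a half turn about z gives the same grasp; the last joint's range is limited). The gripper opens to 85 mm and grips with 20 to 120 N. Pads are 22 mm wide; open, the fingers measure 114 mm over their backs; the gripper's body (76 mm by 85 mm) begins 54 mm behind the grasp point. The pads swing forward as they close: fully open they stand 13 mm farther back than shut.
Start: joints at [-1.307, 0.087, 1.371, -0, 1.684, -0.103], TCP at [0.197, -0.513, 0.231] pointing down, gripper open.
Joint ranges: [-3.1, 3.1], [-0.76, 2.03], [0.27, 2.55], [-1.08, 4.22], [0.17, 2.65], [-2.57, 2.57]. Speed limits (rad/s): [2.79, 2.79, 3.14, 3.14, 3.14, 3.14].

## Interface

Orientations are given as a rotation vector (axis times angle).
In Python, from cell import bot gives the robot as it stands.
- The arm moves only by the tool step_arm, never from a script. Its argument "deltas" is a list of rows, each a list of 3 entries, a list of its own where there are three numbers: the opening, from 0 (shut) to 1 (fully open), then the shift along the tool's x, y, z in m, then the turn, a rotation vector about the tool's x, y, z in units of 5 degrees (1.0 is 5 degrees). A call has 1 to 8 rows; each row shifts and turns the commanded pose from where the row before left it, along the tool's axes as they then stand; what a row does not reach is not made up. A row lasts 1/12 s, in which the tool goes at most 41.7 mm and 7.16 degrees, less where a joint would pass 70% of its speed; a pose out of reach is approached as far as the arm can. A call is refused whole if a number of a shift passes 0.0417 or a number of a turn 1, either way. A call with a gripper value outside its range is refused whole. The fingers move at their own pace and stop on an object; "grip_force" is the grip in N (left out, the last holds). Time passes only in rows, so rows that do not move let the fingers close. It gives the time, the measured TCP pose, the force, the opening and the grip force at its end, in the units of the state.
- bot.state(): the state, without advancing time (a new reading comes with each control period).
- bot.camera(name): name is "scene" or "top"; returns a dict with "frame" (384x512x3 uint8, blue, green, red), "mtx" (3x3 intrinsics, pixels), "rvec" (rotation vector, rad) and "tvec" (3), from world to camera coordinates, as OpenCV has them. Camera axes: x right, y down, z forward; pixel columns grow to the right and rows downward; lengths in m; the calibration is good to about 2 mm. A picture is of the moment at which its call begins. There is no depth.
- bot.job_done(): hands the job in; it is judged then, once.
Trained networks look in a picture, given as the dict that the camera call returned (one of the last four; its "shot" number tells which), for a name from the list of things; names that differ only in an ending like _2 or _b are one class to them, and where a whole thing is asked for, a point or a joint stands for the part that bears it (a point fixed in the world has none). Each returns a list of dicts, best first, with "p" (0 to 1); they miss things now and then, are a little off and sometimes report something else, mostly with a low value. They report only what shows in the picture. A call takes as long as a camera call.
- bot.search_frame(label, picture): "point" ([x, y, z] in m, in the coordinates of the camera as it stood for that picture, good to about 4 mm: the middle of the surface that is visible of it).
- bot.masks_of(label, picture): "pixels" (384x512 bool, what is visible of it).
The state is a dict: "time": time; "joints": joint angles; "qvel": joint speeds; "joint_efforts": joint torques, N m; "ee_pos": TCP position; "tool_rot": TCP orientation; "force": force on the tool from outside, world axes, zero at the start; "ft_torque": the same for the moment, N m; "gripper_width": finger opening in m; "finger_force": force on a finger pad.
Only numpy, scipy, OpenCV 4.12 (cv2) and the standard library are available. Lean on these libraries where they do the work, as an engineer would, in place of code of your own. Each camera call takes 0.05 s, during which the arm holds its last target. There are 200 camera calls.

## Working session

There is one attempt and no reset: what is moved stays moved. The work goes in short steps, Python scripts to look and compute and a tool call to move; the robot and the scene stay as the last step left them, time stands still between calls to the robot, and variables do not carry over. Pictures are saved under pics/ and viewed, at most 10 in all, crops included, and the job is handed in when it is done.

Besides the shell and the picture viewer there is one more tool, called after "Request:" by a JSON object that holds its "name" and its "arguments", one argument or row to a line. step_arm: Moves the arm, as the interface text tells. Its arguments: {"type":"object","properties":{"deltas":{"type":"array","items":{"type":"array"}},"grip_force":{"type":"number"}},"required":["deltas"]}

```bash
mkdir -p pics; ls
cat > h.py <<'E'
import numpy as np,cv2
from cell import bot
def w2c(c): return cv2.Rodrigues(np.array(c['rvec'],float))[0],np.array(c['tvec'],float).ravel()
def c2w(c,p):
    R,t=w2c(c); return R.T@(np.array(p)-t)
def ray(c,u,v,z):
    R,t=w2c(c); o=-R.T@t; d=R.T@np.linalg.inv(c['mtx'])@np.array([u,v,1.]); return o+d*(z-o[2])/d[2]
def proj(c,P):
    return cv2.projectPoints(np.array(P,float).reshape(-1,1,3),np.array(c['rvec'],float),np.array(c['tvec'],float),np.array(c['mtx'],float),None)[0].reshape(-1,2)
E
python3 - <<'E'
from h import *
for n in ['scene','top']:
    c=bot.camera(n); cv2.imwrite(f'pics/{n}0.png',c['frame'])
    R,t=w2c(c); print(n,(-R.T@t).round(3),R.round(2).tolist())
    for l in ['wagon','kingpin','bogie','clip','clip_grip','clip_stand','thinner_1','paint_4','paint_5','bogie_grip','pin_hole']:
        try:
            r=bot.search_frame(l,c); print(l,[(c2w(c,q['point']).round(3).tolist(),round(q['p'],2)) for q in r[:3]])
        except Exception as e: print(l,e)
print(bot.state())
E
```

```text
pics
scene [ 0.064 -1.018  0.826] [[0.9, -0.43, -0.02], [-0.25, -0.49, -0.83], [0.34, 0.76, -0.55]]
wagon [([0.619, -0.125, 0.023], 0.82)]
kingpin [([0.412, -0.278, 0.056], 0.66), ([0.642, -0.144, 0.048], 0.46)]
bogie []
clip [([0.426, -0.29, 0.085], 0.57)]
clip_grip [([0.429, -0.29, 0.084], 0.6)]
clip_stand [([0.415, -0.28, 0.053], 0.65)]
thinner_1 []
paint_4 [([0.464, -0.131, 0.043], 0.86), ([0.519, -0.034, 0.037], 0.76), ([0.466, 0.09, 0.08], 0.6)]
paint_5 [([0.464, -0.131, 0.043], 0.86), ([0.519, -0.034, 0.037], 0.76), ([0.466, 0.09, 0.08], 0.6)]
bogie_grip [([0.641, -0.146, 0.052], 0.55)]
pin_hole []
top [ 0.379 -0.006  1.459] [[0.02, -1.0, -0.0], [-0.99, -0.02, -0.11], [0.11, 0.0, -0.99]]
wagon [([0.642, -0.07, 0.017], 0.7)]
kingpin [([0.645, -0.137, 0.048], 0.49), ([0.642, -0.07, 0.019], 0.29)]
bogie [([0.451, 0.32, 0.017], 0.73)]
clip []
clip_grip []
clip_stand [([0.42, -0.248, 0.063], 0.79)]
thinner_1 [([0.462, 0.113, 0.103], 0.6)]
paint_4 [([0.522, -0.024, 0.052], 0.5)]
paint_5 [([0.522, -0.024, 0.052], 0.5)]
bogie_grip [([0.449, 0.314, 0.015], 0.64), ([0.421, -0.249, 0.065], 0.19)]
pin_hole [([0.643, -0.139, 0.047], 0.42)]
{'time': 1.2, 'joints': array([-1.30709129e+00,  8.71862115e-02,  1.37068098e+00,  2.04824474e-05,
        1.68362489e+00, -1.03133339e-01]), 'qvel': array([-0.00050827, -0.00187616, -0.00107759, -0.00027486, -0.00086042,
        0.00049729]), 'joint_efforts': array([-9.72965645e-04, -3.51734519e+01, -3.13459146e+01, -2.30800015e-04,
        5.14458843e-04,  9.06489817e-06]), 'ee_pos': array([ 0.19725488, -0.51342631,  0.23135808]), 'tool_rot': array([3.08879734e+00, 5.72988411e-01, 4.45351429e-05]), 'force': array([-0.79720403, -0.05435686,  0.24693857]), 'ft_torque': array([-0.00469341, -0.02200664,  0.00846081]), 'finger_force': 0.0, 'gripper_width': 0.08511147771426122}
```

View pics/scene0.png

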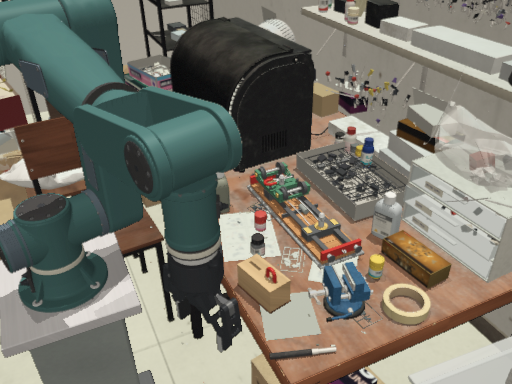

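View pics/top0.png

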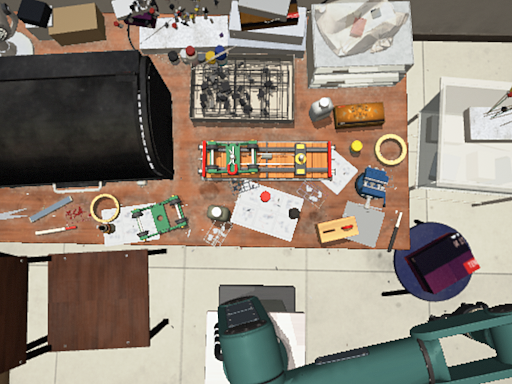

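The scene picture shows the stand with its red clip at (265,280) and the wagon running from (265,180) to (345,250). In the top picture the loose bogie is at (160,222), the kingpin at (300,160), the stand at (337,232), the jars at (265,197) and (295,213), and the bottle at (218,213). Next I'll look at enlarged crops.

Run:
```python
from h import *
c=bot.camera('top'); f=c['frame']
a=cv2.resize(f[190:250,100:200],None,fx=5,fy=5,interpolation=cv2.INTER_CUBIC)
b=cv2.resize(f[130:190,250:350],None,fx=5,fy=5,interpolation=cv2.INTER_CUBIC)
st=cv2.resize(f[210:250,310:364],None,fx=5,fy=5,interpolation=cv2.INTER_CUBIC)
im=np.zeros((600,800,3),np.uint8); im[:300,:500]=a; im[300:,:500]=b; im[:200,500:770]=st
cv2.imwrite('pics/crop1.png',im)
for l in ['bogie','wagon','clip_stand']:
    for m in bot.masks_of(l,c)[:2]:
        p=m['pixels'].astype(np.uint8); ys,xs=np.nonzero(p)
        r=cv2.minAreaRect(np.c_[xs,ys].astype(np.float32)); print(l,round(m['p'],2),len(xs),xs.mean(),ys.mean(),r,cv2.boxPoints(r).round(1).tolist())
```

```text
wagon 0.59 4073 274.2818561257059 160.94009329732384 ((266.0831604003906, 159.52447509765625), (136.01158142089844, 39.95112228393555), 0.45471882820129395) [[197.89999389648438, 179.0], [198.1999969482422, 139.0], [334.20001220703125, 140.10000610351562], [333.8999938964844, 180.0]]
clip_stand 0.64 687 336.92576419213975 228.29985443959242 ((337.242919921875, 228.32666015625), (18.665292739868164, 40.31703186035156), 76.86598205566406) [[315.5, 223.8000030517578], [354.79998779296875, 214.6999969482422], [359.0, 232.8000030517578], [319.70001220703125, 242.0]]
```

View pics/crop1.png

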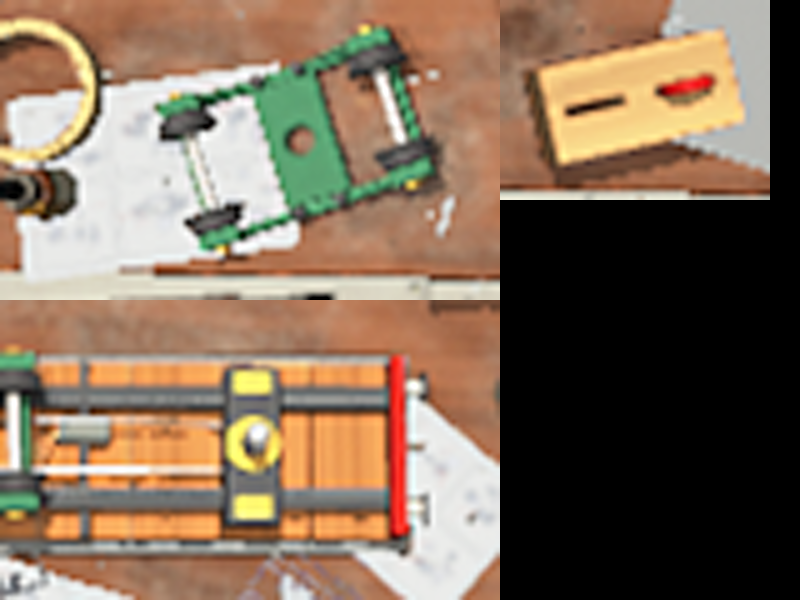

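The crop shows the bogie hole at (301,138) and axles at (197,165) and (392,105). The brass pad is at (253,444) with the pin top at (258,436). On the stand, the clip is at (686,85) and the empty slot at (595,105).

Run:
```python
from h import *
c=bot.camera('top')
A=lambda x,y,ox,oy,z:ray(c,(x+.5)/5-.5+ox,(y+.5)/5-.5+oy,z).round(4)
print('hole',A(301,138,100,190,.012))
a1=A(197,165,100,190,.022);a2=A(392,105,100,190,.022);print('axles',a1,a2,(a1+a2)/2,'yaw of y dir',np.arctan2(*(a1-a2)[1::-1]),np.linalg.norm(a1-a2))
print('pad',A(253,444-300,250,130,.044),'pintop',A(258,435-300,250,130,.083))
print('beam', A(398,357-300,250,130,.044),A(398,535-300,250,130,.044))
co=[A(x-500,y,310,210,.066) for x,y in [(533,70),(722,30),(745,125),(560,165)]];print(co,np.mean(co,0))
s=A(95,105,310,210,.066);k=A(186,87,310,210,.075);print('slot',s,'clip',k)
d=co[0]-co[1]+co[3]-co[2];print('stand yaw y',np.arctan2(d[1],d[0]))
print('jars',ray(c,265,197,.052),ray(c,294,213,.056),ray(c,218,213,.13))
s=c2w
c=bot.camera('scene')
for l in ['kingpin','paint_4']:
  print(l)
print(proj(c,[[.645,-.139,.083],[.42,-.275,.09]]))
```

```text
hole [0.4486 0.3179 0.012 ]
axles [0.4293 0.3826 0.022 ] [0.4707 0.2573 0.022 ] [0.45    0.31995 0.022  ] yaw of y dir 1.8899108940066796 0.13196230522387825
pad [ 0.6465 -0.1378  0.044 ] pintop [ 0.6449 -0.1373  0.083 ]
beam [ 0.7059 -0.2322  0.044 ] [ 0.5883 -0.2322  0.044 ]
[array([ 0.4348, -0.1877,  0.066 ]), array([ 0.4621, -0.3069,  0.066 ]), array([ 0.4027, -0.321 ,  0.066 ]), array([ 0.3756, -0.2048,  0.066 ])] [ 0.4188 -0.2551  0.066 ]
slot [ 0.4135 -0.2267  0.066 ] clip [ 0.4255 -0.2822  0.075 ]
stand yaw y 1.7979054062714788
jars [ 0.51739885 -0.02523043  0.052     ] [ 0.46753783 -0.11826693  0.056     ] [0.45872747 0.11668357 0.13      ]
kingpin
paint_4
[[320.38591765 213.85108762]
 [265.66160426 269.16139176]]
```

Request:
{"name": "step_arm", "arguments": {
  "deltas": [
    [0.8,[0.0222,-0.0286,0],[0,0,0]],
    [0.8,[0.0222,-0.0286,0],[0,0,0]],
    [0.8,[0.0222,-0.0286,0],[0,0,0]],
    [0.8,[0.0222,-0.0286,0],[0,0,0]],
    [0.8,[0.0222,-0.0286,0],[0,0,0]],
    [0.8,[0.0222,-0.0286,0],[0,0,0]],
    [0.8,[0.0222,-0.0286,0],[0,0,0]],
    [0.8,[0.0222,-0.0286,0],[0,0,0]]
  ],
  "grip_force": 60
}}

```text
time: 2.17
ee_pos: [0.281, -0.2345, 0.2315]
tool_rot: [3.088, 0.572, 0.001]
force: [0.3, -0.4, 0.5]
gripper_width: 0.0681
finger_force: 0.0
```

Request:
{"name": "step_arm", "arguments": {
  "deltas": [
    [0.8,[0.0222,-0.0286,0],[0,0,0]],
    [0.8,[0.0222,-0.0286,0],[0,0,0]],
    [0.8,[0.0222,-0.0286,0],[0,0,0]],
    [0.8,[0.0222,-0.0286,0],[0,0,0]],
    [0.8,[0.0222,-0.0286,0],[0,0,0]],
    [0.8,[0.0222,-0.0286,0],[0,0,0]],
    [0.8,[0.0222,-0.0286,0],[0,0,0]],
    [0.8,[0.0222,-0.0286,0],[0,0,0]]
  ]
}}

```text
time: 2.83
ee_pos: [0.3648, 0.043, 0.2317]
tool_rot: [3.088, 0.573, 0.002]
force: [0.6, -0.3, -0.1]
gripper_width: 0.0685
finger_force: 0.0
```

Request:
{"name": "step_arm", "arguments": {
  "deltas": [
    [0.8,[0.0222,-0.0286,0],[0,0,0]],
    [0.8,[0.0222,-0.0286,0],[0,0,0]],
    [0.8,[0.0222,-0.0286,0],[0,0,0]],
    [0.8,[0.0222,-0.0286,0],[0,0,0]],
    [0.8,[0.0222,-0.0286,0],[0,0,0]],
    [0.8,[0.0222,-0.0286,0],[0,0,0]],
    [0.8,[0.0222,-0.0286,0],[0,0,0]],
    [0.8,[0.0222,-0.0286,0],[0,0,0.55]]
  ]
}}

```text
time: 3.5
ee_pos: [0.4486, 0.3204, 0.2313]
tool_rot: [3.102, 0.498, 0.001]
force: [0.8, -1.3, 0.0]
gripper_width: 0.0682
finger_force: 0.0
```

```bash
cat >> h.py <<'E'
from scipy.spatial.transform import Rotation as Ro
def down(yaw): # tool down, tool y-line at world yaw (mod pi); returns R with x=(sin..)
    y=np.array([np.cos(yaw),np.sin(yaw),0]); z=np.array([0,0,-1.]); return np.c_[np.cross(y,z),y,z]
def to(pos,R=None,cmd=None):
    s=bot.state(); T=Ro.from_rotvec(s['tool_rot']).as_matrix(); p=np.array(s['ee_pos'])
    d=T.T@(np.array(pos)-p); 
    print('t',round(s['time'],2),'pos',p.round(4),'rv',s['tool_rot'].round(3),'w',round(s['gripper_width'],4),'F',s['force'].round(1),'j',s['joints'].round(2))
    print('delta tool',d.round(4))
    if R is not None: print('turn units',(Ro.from_matrix(T.T@R).as_rotvec()/np.radians(5)).round(3))
E
python3 - <<'E'
from h import *
to([.449,.318,.002],down(1.89-np.pi))
c=bot.camera('scene'); cv2.imwrite('pics/s1.png',c['frame'])
for n in ('scene','top'):
  c=bot.camera(n)
  for l in ('bogie','bogie_grip'):
    r=bot.search_frame(l,c); print(n,l,[(c2w(c,q['point']).round(3).tolist(),round(q['p'],2)) for q in r[:2]])
E
```

```text
t 3.5 pos [0.4486 0.3204 0.2313] rv [3.102e+00 4.980e-01 1.000e-03] w 0.0682 F [ 0.8 -1.3  0. ] j [ 0.52  0.09  1.37 -0.    1.68  1.77]
delta tool [-0.0004  0.0023  0.2293]
turn units [ 0.002 -0.004 -0.007]
scene bogie [([0.437, 0.323, 0.017], 0.75)]
scene bogie_grip [([0.441, 0.324, 0.011], 0.75), ([0.646, -0.144, 0.052], 0.35)]
top bogie [([0.445, 0.294, 0.015], 0.82)]
top bogie_grip [([0.445, 0.291, 0.012], 0.85), ([0.643, -0.073, 0.018], 0.46)]
```

Request:
{"name": "step_arm", "arguments": {
  "deltas": [
    [0.8,[0,0.0023,0.03],[0,0,0]],
    [0.8,[0,0,0.035],[0,0,0]],
    [0.8,[0,0,0.035],[0,0,0]],
    [0.8,[0,0,0.035],[0,0,0]],
    [0.8,[0,0,0.035],[0,0,0]],
    [0.8,[0,0,0.03],[0,0,0]],
    [0.8,[0,0,0.02],[0,0,0]],
    [0.8,[0,0,0.0085],[0,0,0]]
  ]
}}

```text
time: 4.52
ee_pos: [0.4469, 0.3135, -0.0004]
tool_rot: [3.1, 0.496, -0.009]
force: [-0.8, -0.2, 0.3]
gripper_width: 0.0684
finger_force: 0.0
```

Request:
{"name": "step_arm", "arguments": {
  "deltas": [
    [0.4,[0,0,0],[0,0,0]],
    [0.4,[0,0,0],[0,0,0]],
    [0.4,[0,0,0],[0,0,0]],
    [0.3,[0,0,0],[0,0,0]],
    [0.3,[0,0,0],[0,0,0]]
  ]
}}

```text
time: 4.93
ee_pos: [0.4502, 0.3164, 0.0044]
tool_rot: [-3.101, -0.498, -0.004]
force: [-0.4, -0.8, 0.2]
gripper_width: 0.0419
finger_force: 62.1
```

Run:
```python
from h import *
to([.449,.318,.002],down(1.89-np.pi))
c=bot.camera('scene'); f=c['frame']
u,v=proj(c,[[.449,.318,.02]])[0].astype(int); print(u,v)
a=cv2.resize(f[max(0,v-50):v+50,u-66:u+66],None,fx=6,fy=6,interpolation=cv2.INTER_CUBIC)
cv2.imwrite('pics/g1.png',a)
```

```text
t 4.93 pos [0.4502 0.3164 0.0044] rv [-3.101 -0.498 -0.004] w 0.0419 F [-0.4 -0.8  0.2] j [ 0.51  0.24  1.66 -0.    1.23  1.76]
delta tool [-0.0007 -0.0019  0.0024]
turn units [ 0.002 -0.033 -0.006]
193 172
```

View pics/g1.png

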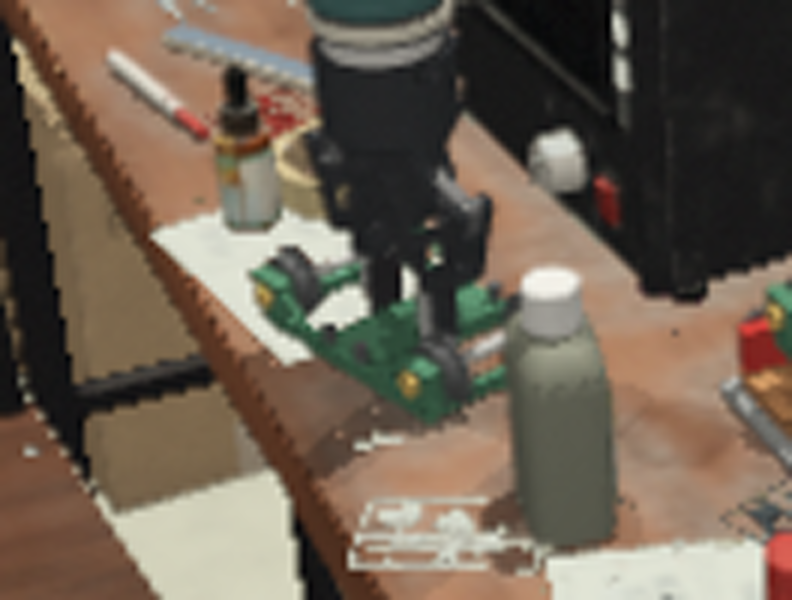

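The bogie is gripped by its bolster, with both fingers down the sides at about (400,300). I'll lift it and turn it to the wagon's direction.

Request:
{"name": "step_arm", "arguments": {
  "deltas": [
    [0.3,[0,0,-0.02],[0,0,0]],
    [0.3,[0,0,-0.035],[0,0,0]],
    [0.3,[0,0,-0.035],[0,0,0]],
    [0.3,[0,0,-0.035],[0,0,0]],
    [0.3,[0,0,-0.035],[0,0,0.9]],
    [0.3,[0,0,-0.03],[0,0,0.9]],
    [0.3,[0,0,0],[0,0,0.9]],
    [0.3,[0,0,0],[0,0,0.9]]
  ]
}}

```text
time: 5.65
ee_pos: [0.4504, 0.317, 0.1963]
tool_rot: [-3.138, -0.002, -0.009]
force: [-0.5, 0.4, -6.0]
gripper_width: 0.0422
finger_force: 63.0
```

Run:
```python
from h import *
to([.646,-.138,.19],down(1.574-np.pi))
```

```text
t 5.65 pos [0.4504 0.317  0.1963] rv [-3.138e+00 -2.000e-03 -9.000e-03] w 0.0422 F [-0.5  0.4 -6. ] j [ 0.51  0.09  1.43 -0.    1.61  2.08]
delta tool [0.1951 0.4552 0.006 ]
turn units [-0.036 -0.068 -0.026]
```

Request:
{"name": "step_arm", "arguments": {
  "deltas": [
    [0.3,[0.013,0.0303,0],[0,0,0]],
    [0.3,[0.013,0.0303,0],[0,0,0]],
    [0.3,[0.013,0.0303,0],[0,0,0]],
    [0.3,[0.013,0.0303,0],[0,0,0]],
    [0.3,[0.013,0.0303,0],[0,0,0]],
    [0.3,[0.013,0.0303,0],[0,0,0]],
    [0.3,[0.013,0.0303,0],[0,0,0]],
    [0.3,[0.013,0.0303,0],[0,0,0]]
  ]
}}

```text
time: 6.32
ee_pos: [0.5543, 0.0728, 0.1922]
tool_rot: [3.142, 0.008, -0.001]
force: [-0.2, 0.1, -5.1]
gripper_width: 0.0418
finger_force: 63.1
```

Request:
{"name": "step_arm", "arguments": {
  "deltas": [
    [0.3,[0.013,0.0303,0],[0,0,0]],
    [0.3,[0.013,0.0303,0],[0,0,0]],
    [0.3,[0.013,0.0303,0],[0,0,0]],
    [0.3,[0.013,0.0303,0],[0,0,0]],
    [0.3,[0.013,0.0303,0],[0,0,0]],
    [0.3,[0.013,0.0303,0],[0,0,0]],
    [0.3,[0.013,0.0303,0.005],[0,0,0]],
    [0.3,[0,0,0],[0,0,0]]
  ]
}}

```text
time: 6.98
ee_pos: [0.647, -0.1443, 0.1848]
tool_rot: [3.137, -0.003, -0.003]
force: [-0.2, 0.3, -5.7]
gripper_width: 0.0419
finger_force: 63.3
```

Run:
```python
from h import *
to([.646,-.138,.091],down(1.574-np.pi))
c=bot.camera('scene'); f=c['frame']
u,v=proj(c,[[.646,-.138,.12]])[0].astype(int); print(u-50,v-38)
cv2.imwrite('pics/k1.png',cv2.resize(f[v-38:v+38,u-50:u+50],None,fx=8,fy=8,interpolation=cv2.INTER_CUBIC)[:600])
```

```text
t 6.98 pos [ 0.647  -0.1443  0.1848] rv [ 3.137e+00 -3.000e-03 -3.000e-03] w 0.0419 F [-0.2  0.3 -5.7] j [-0.3   0.35  1.15 -0.    1.64  1.27]
delta tool [-0.0008 -0.0067  0.0937]
turn units [ 0.049  0.025 -0.059]
271 163
```

View pics/k1.png

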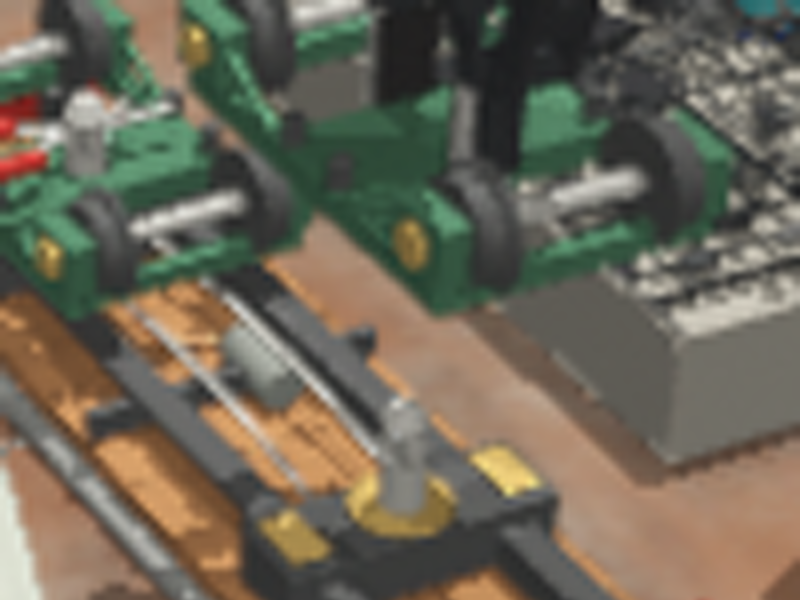

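The kingpin top is at crop (405,402), i.e. about (321,213) in the full picture, and the pad is at (400,503). The held bogie's brass axle ends are at (195,45) and (410,243). Next I'll triangulate the pin and check how the bogie sits in the grip.

Run:
```python
from h import *
c=bot.camera('scene')
K=lambda x,y:((x+.5)/8-.5+271,(y+.5)/8-.5+163)
print('pad',ray(c,*K(401,504),.044),'top',ray(c,*K(404,402),.083))
s=bot.state();p=s['ee_pos'];z=p[2]-.0035
a=ray(c,*K(195,45),z+.022);b=ray(c,*K(410,243),z+.022)
print('axle ends',a-p,b-p,((a+b)/2-p),'yaw',np.arctan2(a[1]-b[1],a[0]-b[0]),np.linalg.norm(a-b))
```

```text
pad [ 0.64823838 -0.13911171  0.044     ] top [ 0.64901724 -0.13577754  0.083     ]
axle ends [-0.04880559  0.05539899  0.0185    ] [-0.04876019 -0.07328393  0.0185    ] [-0.04878289 -0.00894247  0.0185    ] yaw 1.5711491019463515 0.1286829297200671
```

Run:
```python
from h import *
c=bot.camera('scene');cv2.imwrite('pics/s2.png',c['frame'])
K=lambda x,y:((x+.5)/8-.5+271,(y+.5)/8-.5+163)
to([.6472,-.138,.091],down(1.571-np.pi))
print('fitted cap',ray(c,*K(48,258),.066))
s=bot.state()['ee_pos'];z=s[2]-.0035
a=ray(c,*K(195,45),z+.022);b=ray(c,*K(410,243),z+.022);print((a+b)/2,a,b)
u,v=proj(c,[[.6,.147,.066]])[0];print(u,v)
```

```text
t 7.13 pos [ 0.6458 -0.1375  0.1863] rv [-3.14  -0.006  0.004] w 0.0415 F [-0.4 -0.1 -4.4] j [-0.3   0.35  1.15  0.    1.65  1.27]
delta tool [0.0017 0.0007 0.0953]
turn units [-0.015  0.029  0.042]
fitted cap [0.59651597 0.01640981 0.066     ]
[ 0.59635008 -0.14870024  0.20482318] [ 0.59632741 -0.08443477  0.20482318] [ 0.59637275 -0.21296572  0.20482318]
257.9553808415444 173.53642746277166
```

Run:
```python
from h import *
f=cv2.imread('pics/s2.png')
cv2.imwrite('pics/k2.png',cv2.resize(f[150:225,250:350],None,fx=8,fy=8,interpolation=cv2.INTER_CUBIC))
```

```text
(no output)
```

View pics/k2.png

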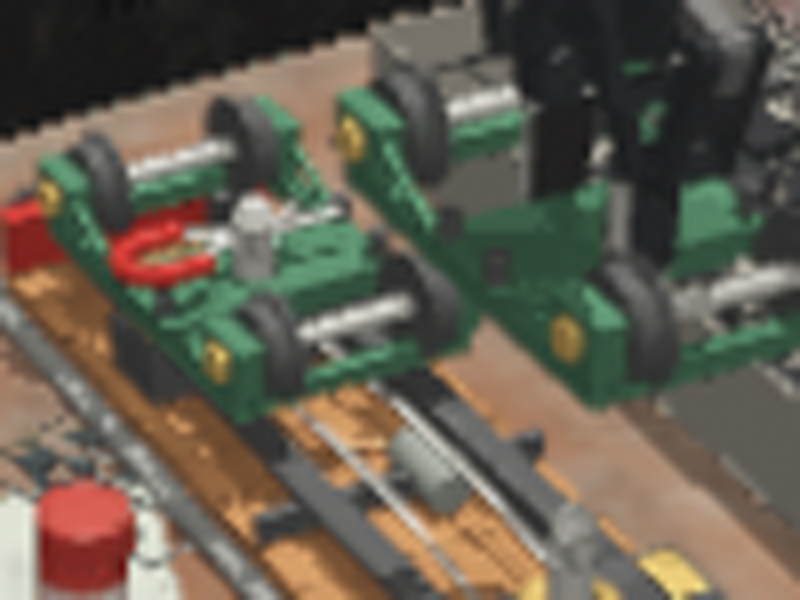

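The fitted bogie's caps are at (49,193) and (217,360), its pin top at (253,210). The held bogie's caps are at (351,138) and (568,338), and the bare pin's top is at (572,510).

Run:
```python
from h import *
c=bot.camera('scene')
K=lambda x,y:((x+.5)/8-.5+250,(y+.5)/8-.5+150)
f=[ray(c,*K(*q),.066) for q in [(49,193),(217,360)]]; print('fit',f,sum(f)/2, 'yaw',np.arctan2(*(f[0]-f[1])[1::-1]))
print('pins',ray(c,*K(253,210),.083),ray(c,*K(572,511),.083))
for d in(.0025,.0045,.0065):
  h=[ray(c,*K(*q),.1863-d+.022) for q in [(351,138),(568,338)]]; print(d,sum(h)/2-[.6458,-.1375,0],np.linalg.norm(h[0]-h[1]))
to([.6472,-.138,.091])
```

```text
fit [array([0.59348621, 0.14931684, 0.066     ]), array([0.59742151, 0.01740263, 0.066     ])] [0.59545386 0.08335974 0.066     ] yaw 1.600619737990205
pins [0.64325236 0.07802438 0.083     ] [ 0.64754132 -0.13819476  0.083     ]
0.0025 [-0.05032659 -0.00596485  0.2058    ] 0.13069252967806166
0.0045 [-0.0486125  -0.00314225  0.2038    ] 0.13111415075005906
0.0065 [-0.0468984  -0.00031964  0.2018    ] 0.1315357718220562
t 7.18 pos [ 0.6459 -0.1368  0.187 ] rv [-3.141e+00 -8.000e-03  2.000e-03] w 0.0416 F [ 0.5  0.5 -5.7] j [-0.29  0.35  1.15  0.    1.65  1.27]
delta tool [0.0015 0.0013 0.096 ]
```

Request:
{"name": "step_arm", "arguments": {
  "deltas": [
    [0.3,[0.0017,0.001,0.01],[0,0,-0.13]],
    [0.3,[0,0,0.03],[0,0,0]],
    [0.3,[0,0,0.03],[0,0,0]],
    [0.3,[0,0,0.015],[0,0,0]],
    [0.3,[0,0,0.008],[0,0,0]],
    [0.3,[0,0,0.004],[0,0,0]],
    [0.3,[0,0,0.004],[0,0,0]],
    [0.3,[0,0,0.002],[0,0,0]]
  ]
}}

```text
time: 7.85
ee_pos: [0.6489, -0.1382, 0.0862]
tool_rot: [3.14, 0.026, 0.004]
force: [-0.0, 0.4, -4.7]
gripper_width: 0.0419
finger_force: 63.3
```

Run:
```python
from h import *
to([.6475,-.138,.0485],down(1.587-np.pi)); print(bot.state()['ft_torque'])
```

```text
t 7.85 pos [ 0.6489 -0.1382  0.0862] rv [3.14  0.026 0.004] w 0.0419 F [-0.   0.4 -4.7] j [-0.3   0.4   1.28 -0.    1.46  1.26]
delta tool [-0.0015 -0.0003  0.0377]
turn units [ 0.012 -0.032  0.006]
[-0.0484884   0.03665365 -0.03072537]
```

Request:
{"name": "step_arm", "arguments": {
  "deltas": [
    [0.3,[-0.001,0,0.002],[0,0,0]],
    [0.3,[0,0,0.002],[0,0,0]],
    [0.3,[0,0,0.002],[0,0,0]],
    [0.3,[0,0,0.002],[0,0,0]],
    [0.3,[0,0,0.002],[0,0,0]],
    [0.3,[0,0,0.002],[0,0,0]]
  ]
}}

```text
time: 8.35
ee_pos: [0.6467, -0.1375, 0.0722]
tool_rot: [-3.14, -0.026, 0.001]
force: [-2.1, 4.5, -2.4]
gripper_width: 0.042
finger_force: 63.6
```

Run:
```python
from h import *
to([.6475,-.138,.0485],down(1.587-np.pi)); print(bot.state()['ft_torque'])
```

```text
t 8.35 pos [ 0.6467 -0.1375  0.0722] rv [-3.14e+00 -2.60e-02  1.00e-03] w 0.042 F [-2.1  4.5 -2.4] j [-0.3   0.41  1.3   0.    1.44  1.26]
delta tool [0.0008 0.0005 0.0237]
turn units [-0.017  0.009  0.002]
[ 0.86696676  0.31520664 -0.01972452]
```

The bogie is on the pin with only small side forces. I'll nudge it to comply and keep going down.

Request:
{"name": "step_arm", "arguments": {
  "deltas": [
    [0.3,[-0.0003,-0.0008,0.003],[0,0,0]],
    [0.3,[0,0,0.004],[0,0,0]],
    [0.3,[0,0,0.004],[0,0,0]],
    [0.3,[0,0,0.003],[0,0,0]],
    [0.3,[0,0,0.003],[0,0,0]],
    [0.3,[0,0,0.002],[0,0,0]],
    [0.3,[0,0,0.001],[0,0,0]]
  ]
}}

```text
time: 8.93
ee_pos: [0.6465, -0.1374, 0.0523]
tool_rot: [-3.141, -0.025, 0.001]
force: [-2.3, 4.4, -3.0]
gripper_width: 0.042
finger_force: 63.5
```

Run:
```python
from h import *
to([.6475,-.138,.0485],down(1.587-np.pi)); print(bot.state()['ft_torque'])
```

```text
t 8.93 pos [ 0.6465 -0.1374  0.0523] rv [-3.141e+00 -2.500e-02  1.000e-03] w 0.042 F [-2.3  4.4 -3. ] j [-0.3   0.42  1.32  0.    1.4   1.26]
delta tool [0.001  0.0006 0.0038]
turn units [-0.004  0.006 -0.002]
[0.74242688 0.24446089 0.02618322]
```

Request:
{"name": "step_arm", "arguments": {
  "deltas": [
    [0.3,[-0.0005,-0.001,0.002],[0,0,0]],
    [0.3,[0,0,0.0015],[0,0,0]],
    [0.3,[0,0,0.001],[0,0,0]],
    [0.3,[0,0,0],[0,0,0]]
  ]
}}

```text
time: 9.27
ee_pos: [0.6464, -0.1374, 0.0485]
tool_rot: [3.14, 0.025, 0.001]
force: [-0.5, 0.8, -4.4]
gripper_width: 0.0419
finger_force: 63.4
```

Run:
```python
from h import *
to([.6475,-.138,.0485],down(1.587-np.pi)); print(bot.state()['ft_torque'])
```

```text
t 9.27 pos [ 0.6464 -0.1374  0.0485] rv [3.14e+00 2.50e-02 1.00e-03] w 0.0419 F [-0.5  0.8 -4.4] j [-0.29  0.42  1.33 -0.    1.39  1.26]
delta tool [0.0011 0.0006 0.0001]
turn units [ 0.016 -0.01  -0.007]
[ 0.08531231  0.04726164 -0.02880509]
```

Request:
{"name": "step_arm", "arguments": {
  "deltas": [
    [0.3,[0,0,0.001],[0,0,0]],
    [0.3,[0,0,0.001],[0,0,0]],
    [0.3,[0,0,0.0005],[0,0,0]],
    [0.3,[0,0,0],[0,0,0]]
  ]
}}

```text
time: 9.6
ee_pos: [0.6465, -0.1374, 0.0485]
tool_rot: [3.14, 0.025, 0.003]
force: [-4.1, 1.4, 5.3]
gripper_width: 0.0415
finger_force: 64.5
```

The bogie is seated: the vertical force went from -4.4 to +5.3 N with no further travel. I'll release it and rise.

Request:
{"name": "step_arm", "arguments": {
  "deltas": [
    [0.7,[0,0,0],[0,0,0]],
    [0.7,[0,0,0],[0,0,0]],
    [0.7,[0,0,0],[0,0,0]],
    [0.7,[0,0,-0.015],[0,0,0]],
    [0.7,[0,0,-0.035],[0,0,0]],
    [0.7,[0,0,-0.04],[0,0,0]],
    [0.7,[0,0,-0.03],[0,0,0]],
    [0.7,[0,0,0],[0,0,0]]
  ]
}}

```text
time: 10.27
ee_pos: [0.6504, -0.138, 0.1762]
tool_rot: [3.136, 0.025, 0.027]
force: [0.7, -0.5, 1.8]
gripper_width: 0.0598
finger_force: 0.0
```

Run:
```python
from h import *
c=bot.camera('scene'); f=c['frame']; cv2.imwrite('pics/s3.png',f)
c2=bot.camera('top'); g=c2['frame']; cv2.imwrite('pics/t3.png',g)
im=np.zeros((600,800,3),np.uint8)
im[:,:480]=cv2.resize(f[175:275,250:330],None,fx=6,fy=6,interpolation=cv2.INTER_CUBIC)
im[:,480:]=cv2.resize(f[250:350-0,240:293],(320,600),interpolation=cv2.INTER_CUBIC)
cv2.imwrite('pics/k3.png',im)
for n,q in(('scene',c),('top',c2)):
  for l in('clip','clip_grip'):
    print(n,l,[(c2w(q,r['point']).round(4).tolist(),round(r['p'],2)) for r in bot.search_frame(l,q)[:2]])
to([.4252,-.282,.19],down(1.798-np.pi))
```

```text
scene clip []
scene clip_grip [([0.4254, -0.2892, 0.084], 0.57)]
top clip [([0.523, -0.026, 0.051], 0.25)]
top clip_grip []
t 10.57 pos [ 0.6452 -0.1364  0.1632] rv [-3.14  -0.025  0.006] w 0.0596 F [-0.7  0.1 -0. ] j [-0.29  0.35  1.19 -0.    1.6   1.26]
delta tool [-0.2224  0.1421 -0.0261]
turn units [-0.017  0.045 -2.42 ]
```

View pics/k3.png

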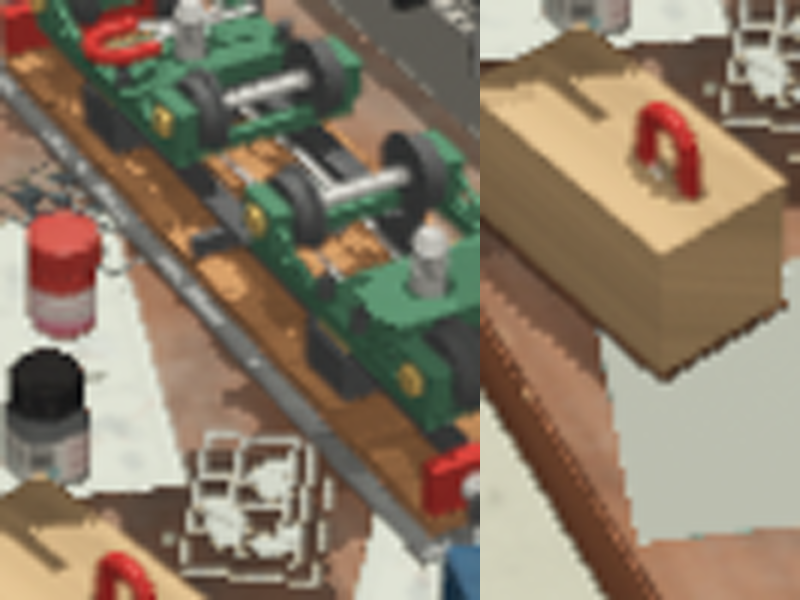

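The bogie sits with its pin standing clear at (430,235), and the clip's red loop is at (668,150) in the stand.

Run:
```python
from h import *
c=bot.camera('scene')
K=lambda x,y:((x+.5-480)/6.038-.5+240,(y+.5)/6-.5+250)
for q,z in [((648,152),.07),((690,183),.07),((666,112),.096)]: print(ray(c,*K(*q),z).round(4))
to([.4252,-.282,.17],down(1.798-np.pi))
```

```text
[ 0.4247 -0.2739  0.07  ]
[ 0.4312 -0.2959  0.07  ]
[ 0.4278 -0.283   0.096 ]
t 10.62 pos [ 0.6452 -0.1364  0.1632] rv [-3.14  -0.025  0.006] w 0.0596 F [ 0.5  0.7 -0.6] j [-0.29  0.35  1.19 -0.    1.6   1.26]
delta tool [-0.2223  0.1421 -0.006 ]
turn units [-0.018  0.044 -2.421]
```

Request:
{"name": "step_arm", "arguments": {
  "deltas": [
    [0.62,[-0.0278,0.0178,0],[0,0,0]],
    [0.62,[-0.0278,0.0178,0],[0,0,0]],
    [0.62,[-0.0278,0.0178,0],[0,0,0]],
    [0.62,[-0.0278,0.0178,0],[0,0,0]],
    [0.62,[-0.0278,0.0178,0],[0,0,0]],
    [0.62,[-0.0278,0.0178,0],[0,0,-0.8]],
    [0.62,[-0.0278,0.0178,0],[0,0,-0.8]],
    [0.62,[-0.0278,0.0178,0],[0,0,-0.8]]
  ]
}}

```text
time: 11.28
ee_pos: [0.4282, -0.2881, 0.1645]
tool_rot: [-3.119, -0.359, 0.003]
force: [-0.4, -0.5, -0.0]
gripper_width: 0.0529
finger_force: 0.0
```

Request:
{"name": "step_arm", "arguments": {
  "deltas": [
    [0.62,[0,0,0],[0,0,0]],
    [0.62,[0,0,0],[0,0,0]]
  ]
}}

```text
time: 11.45
ee_pos: [0.4289, -0.2887, 0.1648]
tool_rot: [-3.121, -0.347, 0.001]
force: [0.1, 0.4, 0.3]
gripper_width: 0.0528
finger_force: 0.0
```

Run:
```python
from h import *
to([.4252,-.282,.068],down(1.798-np.pi))
```

```text
t 11.45 pos [ 0.4289 -0.2887  0.1648] rv [-3.121e+00 -3.470e-01  1.000e-03] w 0.0528 F [0.1 0.4 0.3] j [-0.7   0.04  1.56  0.    1.55  0.65]
delta tool [-0.002  -0.0072  0.0968]
turn units [-0.017  0.009 -0.065]
```

Request:
{"name": "step_arm", "arguments": {
  "deltas": [
    [0.62,[-0.001,-0.006,0.01],[0,0,0]],
    [0.62,[0,0,0.025],[0,0,0]],
    [0.62,[0,0,0.025],[0,0,0]],
    [0.62,[0,0,0.02],[0,0,0]],
    [0.62,[0,0,0.01],[0,0,0]],
    [0.62,[0,0,0.006],[0,0,0]],
    [0.62,[0,0,0],[0,0,0]]
  ]
}}

```text
time: 12.03
ee_pos: [0.4278, -0.2813, 0.0683]
tool_rot: [-3.119, -0.354, 0.003]
force: [0.4, -0.8, -0.6]
gripper_width: 0.0527
finger_force: 0.0
```

Request:
{"name": "step_arm", "arguments": {
  "deltas": [
    [0.2,[0,0,0],[0,0,0]],
    [0.2,[0,0,0],[0,0,0]],
    [0.2,[0,0,0],[0,0,0]],
    [0.2,[0,0,0],[0,0,0]]
  ],
  "grip_force": 40
}}

```text
time: 12.37
ee_pos: [0.4283, -0.2805, 0.0716]
tool_rot: [-3.118, -0.353, -0.002]
force: [-1.7, 5.5, 4.0]
gripper_width: 0.0309
finger_force: 39.2
```

Request:
{"name": "step_arm", "arguments": {
  "deltas": [
    [0.2,[0,0,-0.01],[0,0,0]],
    [0.2,[0,0,-0.02],[0,0,0]],
    [0.2,[0,0,-0.025],[0,0,0]],
    [0.2,[0,0,-0.025],[0,0,0]],
    [0.2,[0,0,-0.025],[0,0,0]],
    [0.2,[0,0,-0.025],[0,0,0]],
    [0.2,[0,0,-0.01],[0,0,0]],
    [0.2,[0,0,0],[0,0,0]]
  ]
}}

```text
time: 13.03
ee_pos: [0.4295, -0.2841, 0.2151]
tool_rot: [3.114, 0.352, 0.01]
force: [0.2, -0.0, 0.3]
gripper_width: 0.0308
finger_force: 43.2
```

Run:
```python
from h import *
c=bot.camera('scene'); f=c['frame']; cv2.imwrite('pics/s4.png',f)
p=bot.state()['ee_pos']; u,v=proj(c,[p])[0].astype(int)
cv2.imwrite('pics/k4.png',cv2.resize(f[v-40:v+50,u-50:u+50],None,fx=6,fy=6,interpolation=cv2.INTER_CUBIC)); print(u-50,v-40)
to([.439,.24,.21],down(.5-np.pi/2))
```

```text
220 186
t 13.08 pos [ 0.4286 -0.2833  0.2122] rv [3.118 0.353 0.005] w 0.0305 F [ 0.1  0.2 -0.5] j [-0.69  0.01  1.49 -0.    1.64  0.65]
delta tool [ 1.270e-01 -5.078e-01  3.000e-04]
turn units [ 0.054 -0.025 -3.149]
```

View pics/k4.png

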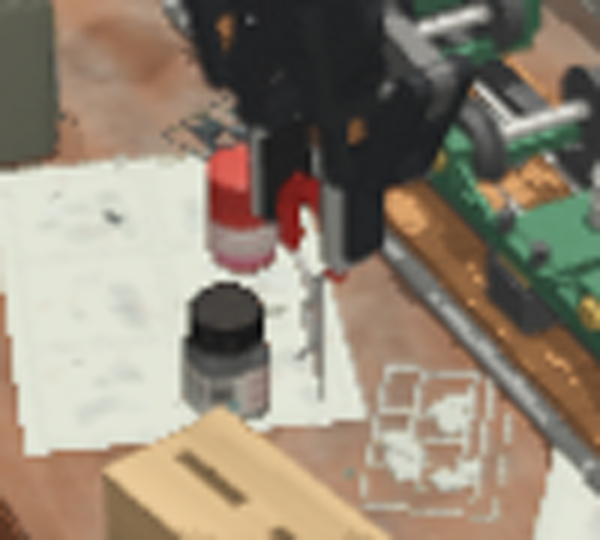

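The clip is held pointing down, its tip at about (322,400) in the crop. I'll carry it to the free area where the bogie lay and tilt it outward there.

Request:
{"name": "step_arm", "arguments": {
  "deltas": [
    [0.2,[0,-0.02,-0.03],[0,0,0]],
    [0.2,[0.0091,-0.0363,0],[0,0,0]],
    [0.2,[0.0091,-0.0363,0],[0,0,0]],
    [0.2,[0.0091,-0.0363,0],[0,0,0]],
    [0.2,[0.0091,-0.0363,0],[0,0,0]],
    [0.2,[0.0091,-0.0363,0],[0,0,0]],
    [0.2,[0.0091,-0.0363,0],[0,0,0]],
    [0.2,[0.0091,-0.0363,0],[0,0,0]]
  ]
}}

```text
time: 13.75
ee_pos: [0.4275, 0.0006, 0.2376]
tool_rot: [-3.121, -0.352, 0.005]
force: [1.1, -0.3, 0.4]
gripper_width: 0.0307
finger_force: 43.2
```

Request:
{"name": "step_arm", "arguments": {
  "deltas": [
    [0.2,[0.0091,-0.0363,0],[0,0,0]],
    [0.2,[0.0091,-0.0363,0],[0,0,0]],
    [0.2,[0.0091,-0.0363,0],[0,0,0]],
    [0.2,[0.0091,-0.0363,0],[0,0,0]],
    [0.2,[0.0091,-0.0363,0],[0,0,0]],
    [0.2,[0.0091,-0.0363,0],[0,0,0]],
    [0.2,[0,-0.015,0],[0,0,-0.8]],
    [0.2,[0,0,0],[0,0,-0.8]]
  ]
}}

```text
time: 14.42
ee_pos: [0.4282, 0.2411, 0.2369]
tool_rot: [-3.087, -0.583, 0.008]
force: [0.2, -0.8, -0.9]
gripper_width: 0.0308
finger_force: 43.2
```

Request:
{"name": "step_arm", "arguments": {
  "deltas": [
    [0.2,[0,0,0],[0,0,-0.8]],
    [0.2,[0,0,0],[0,0,-0.75]],
    [0.2,[0,0,0],[0,0,0]]
  ]
}}

```text
time: 14.67
ee_pos: [0.429, 0.238, 0.2374]
tool_rot: [3.042, 0.78, -0.006]
force: [-0.1, -1.1, -1.0]
gripper_width: 0.0306
finger_force: 43.2
```

Run:
```python
from h import *
to([.439,.24,.21],down(.5-np.pi/2))
```

```text
t 14.67 pos [0.429  0.238  0.2374] rv [ 3.042  0.78  -0.006] w 0.0306 F [-0.1 -1.1 -1. ] j [ 0.39 -0.04  1.49 -0.    1.7   1.46]
delta tool [0.0098 0.003  0.0273]
turn units [-0.002  0.048  0.021]
```

Request:
{"name": "step_arm", "arguments": {
  "deltas": [
    [0.2,[0.01,0,0],[0,1,0]],
    [0.2,[0,0,0],[0,1,0]],
    [0.2,[0,0,0],[0,1,0]],
    [0.2,[0,0,0],[0,1,0]],
    [0.2,[0,0,0],[0,1,0]],
    [0.2,[0,0,0],[0,1,0]],
    [0.2,[0,0,0],[0,1,0]],
    [0.2,[0,0,0],[0,0,0]]
  ]
}}

```text
time: 15.33
ee_pos: [0.4347, 0.2411, 0.2334]
tool_rot: [-2.778, -0.706, -0.863]
force: [-0.8, 0.6, -3.0]
gripper_width: 0.0302
finger_force: 43.2
```

Request:
{"name": "step_arm", "arguments": {
  "deltas": [
    [0.2,[0,0,0],[0,1,0]],
    [0.2,[0,0,0],[0,1,0]],
    [0.2,[0,0,0],[0,1,0]],
    [0.2,[0,0,0],[0,1,0]],
    [0.2,[0,0,0],[0,1,0]],
    [0.2,[0,0,0],[0,1,0]],
    [0.2,[0,0,0],[0,0,0]]
  ]
}}

```text
time: 15.92
ee_pos: [0.436, 0.2423, 0.2314]
tool_rot: [-2.378, -0.604, -1.495]
force: [-0.7, -0.7, -2.0]
gripper_width: 0.0306
finger_force: 43.2
```

```bash
cat > lay.py <<'E'
from h import *
s=bot.state(); T=Ro.from_rotvec(s['tool_rot']).as_matrix(); p=s['ee_pos']
to([.44,.24,.035]); print(T.round(3).tolist())
print('tip',(p+T@[0,0,.064]).round(4)); 
for sx in(-.0425,.0425): print('body corner z',(p+T@[sx,0,-.073]).round(3))
print('unit world-down in tool',(T.T@[0,0,-1]).round(4))
E
python3 lay.py
```

```text
t 15.92 pos [0.436  0.2423 0.2314] rv [-2.378 -0.604 -1.495] w 0.0306 F [-0.7 -0.7 -2. ] j [ 0.24 -0.73  2.33  0.53  0.49  0.98]
delta tool [-0.176   0.0048  0.0872]
[[0.382, 0.48, 0.79], [0.204, -0.877, 0.434], [0.902, -0.004, -0.433]]
tip [0.4865 0.2701 0.2037]
body corner z [0.362 0.202 0.225]
body corner z [0.395 0.219 0.301]
unit world-down in tool [-0.9015  0.0044  0.4327]
```

Request:
{"name": "step_arm", "arguments": {
  "deltas": [
    [0.2,[-0.0193,0,0.0175],[0,0,0]],
    [0.2,[-0.0193,0,0.0175],[0,0,0]],
    [0.2,[-0.0193,0,0.0175],[0,0,0]],
    [0.2,[-0.0193,0,0.0175],[0,0,0]],
    [0.2,[0,0,0],[0,0,0]]
  ]
}}

```text
time: 16.33
ee_pos: [0.4614, 0.2588, 0.1516]
tool_rot: [-2.366, -0.61, -1.497]
force: [-1.5, -0.5, -1.7]
gripper_width: 0.0305
finger_force: 43.2
```

```bash
python3 lay.py
```

```text
t 16.33 pos [0.4614 0.2588 0.1516] rv [-2.366 -0.61  -1.497] w 0.0305 F [-1.5 -0.5 -1.7] j [ 0.27 -0.49  2.39  1.08  0.25  0.4 ]
delta tool [-0.1173  0.0068  0.0245]
[[0.376, 0.487, 0.788], [0.202, -0.873, 0.443], [0.904, -0.007, -0.427]]
tip [0.5118 0.2872 0.1243]
body corner z [0.388 0.218 0.144]
body corner z [0.42  0.235 0.221]
unit world-down in tool [-0.9043  0.0068  0.4267]
```

Pointing straight outward drives the wrist toward its limit. I'll yaw the tilted tool to the left, which has room and a better wrist posture.

Request:
{"name": "step_arm", "arguments": {
  "deltas": [
    [0.2,[0,0,0],[0.89,0,-0.42]],
    [0.2,[0,0,0],[0.89,0,-0.42]],
    [0.2,[0,0,0],[0.89,0,-0.42]],
    [0.2,[0,0,0],[0.89,0,-0.42]],
    [0.2,[0,0,0],[0.89,0,-0.42]],
    [0.2,[0,0,0],[0.89,0,-0.42]],
    [0.2,[0,0,0],[0.89,0,-0.42]],
    [0.2,[0,0,0],[0,0,0]]
  ]
}}

```text
time: 17.0
ee_pos: [0.4651, 0.255, 0.155]
tool_rot: [-1.942, -1.173, -1.228]
force: [0.9, -0.5, -0.0]
gripper_width: 0.0303
finger_force: 43.2
```

```bash
sed -i 's/to(\[.44,.24,.035\])/to([.44,.32,.10])/' lay.py; python3 lay.py
```

```text
t 17.0 pos [0.4651 0.255  0.155 ] rv [-1.942 -1.173 -1.228] w 0.0303 F [ 0.9 -0.5 -0. ] j [-0.19 -0.2   2.2   1.26  1.14 -0.29]
delta tool [-0.0301 -0.0524  0.065 ]
[[0.2, 0.885, 0.42], [0.378, -0.465, 0.801], [0.904, -0.001, -0.428]]
tip [0.492  0.3062 0.1276]
body corner z [0.426 0.18  0.148]
body corner z [0.443 0.213 0.225]
unit world-down in tool [-0.9039  0.0014  0.4278]
```

Request:
{"name": "step_arm", "arguments": {
  "deltas": [
    [0.2,[-0.01,-0.0175,0.0217],[0,0,0]],
    [0.2,[-0.01,-0.0175,0.0217],[0,0,0]],
    [0.2,[-0.01,-0.0175,0.0217],[0,0,0]],
    [0.2,[-0.018,0,0.0085],[0,0,0]],
    [0.2,[-0.018,0,0.0085],[0,0,0]],
    [0.2,[-0.012,0,0.0057],[0,0,0]],
    [0.2,[0,0,0],[0,0,0]]
  ]
}}

```text
time: 17.58
ee_pos: [0.4344, 0.3236, 0.0433]
tool_rot: [-1.941, -1.171, -1.222]
force: [-0.3, 0.1, -0.4]
gripper_width: 0.0305
finger_force: 43.2
```

```bash
python3 lay.py
```

```text
t 17.58 pos [0.4344 0.3236 0.0433] rv [-1.941 -1.171 -1.222] w 0.0305 F [-0.3  0.1 -0.4] j [ 0.02  0.02  2.31  1.56  0.92 -0.64]
delta tool [ 0.051   0.0062 -0.0249]
[[0.204, 0.887, 0.415], [0.377, -0.462, 0.802], [0.903, -0.007, -0.429]]
tip [0.461  0.375  0.0158]
body corner z [0.395 0.249 0.036]
body corner z [0.413 0.281 0.113]
unit world-down in tool [-0.9034  0.0067  0.4288]
```

Request:
{"name": "step_arm", "arguments": {
  "deltas": [
    [0.2,[-0.007,0,0.003],[0,0,0]],
    [0.2,[-0.0045,0,0.002],[0,0,0]],
    [0.2,[0,0,0],[0,0,0]]
  ]
}}

```text
time: 17.83
ee_pos: [0.4364, 0.3229, 0.0336]
tool_rot: [-1.938, -1.172, -1.231]
force: [-0.3, 0.3, -0.1]
gripper_width: 0.0308
finger_force: 43.2
```

Request:
{"name": "step_arm", "arguments": {
  "deltas": [
    [0.65,[0,0,0],[0,0,0]],
    [0.65,[0,0,0],[0,0,0]],
    [0.65,[0,0,0],[0,0,0]],
    [0.65,[0,0,-0.02],[0,0,0]],
    [0.65,[0,0,-0.03],[0,0,0]],
    [0.65,[0.01,0,-0.035],[0,0,0]],
    [0.65,[0.03,0,-0.02],[0,0,0]],
    [0.65,[0.03,0,-0.02],[0,0,0]]
  ]
}}

```text
time: 18.5
ee_pos: [0.3968, 0.2474, 0.15]
tool_rot: [-1.942, -1.167, -1.23]
force: [1.8, 0.9, 0.1]
gripper_width: 0.0553
finger_force: 0.0
```

```bash
python3 lay.py
python3 - <<'E'
from h import *
c=bot.camera('scene'); f=c['frame']; c2=bot.camera('top'); g=c2['frame']; cv2.imwrite('pics/t5.png',g);cv2.imwrite('pics/s5.png',f)
for n,q in(('scene',c),('top',c2)):
  for l in('clip','clip_grip','clip_tip'):
    print(n,l,[(c2w(q,r['point']).round(4).tolist(),round(r['p'],2)) for r in bot.search_frame(l,q)[:2]])
u,v=proj(c,[[.43,.35,.0]])[0].astype(int); u2,v2=proj(c2,[[.43,.35,.0]])[0].astype(int); print(u-40,v-30,u2-30,v2-35)
im=np.zeros((600,800,3),np.uint8)
im[:300,:400]=cv2.resize(f[v-30:v+20,u-40:u+26+1],(400,300),interpolation=cv2.INTER_CUBIC)
im[:,400:]=cv2.resize(g[v2-35:v2+25,u2-20:u2+20],(400,600),interpolation=cv2.INTER_CUBIC)
cv2.imwrite('pics/k5.png',im)
E
```

```text
t 18.5 pos [0.3968 0.2474 0.15  ] rv [-1.942 -1.167 -1.23 ] w 0.0553 F [1.8 0.9 0.1] j [-0.27 -0.4   2.35  1.22  1.23 -0.27]
delta tool [-0.0093  0.0044  0.0976]
[[0.202, 0.884, 0.422], [0.375, -0.467, 0.801], [0.905, -0.003, -0.426]]
tip [0.4238 0.2986 0.1227]
body corner z [0.357 0.173 0.143]
body corner z [0.375 0.205 0.219]
unit world-down in tool [-0.9049  0.0035  0.4256]
scene clip [([0.4406, 0.3073, 0.0073], 0.57)]
scene clip_grip [([0.4434, 0.3091, 0.0054], 0.59)]
scene clip_tip []
top clip [([0.4521, 0.3166, 0.0038], 0.5), ([0.4608, 0.1177, 0.1053], 0.23)]
top clip_grip [([0.4503, 0.3214, 0.0103], 0.4)]
top clip_tip [([0.4496, 0.3152, 0.0058], 0.53)]
145 144 120 187
```

View pics/k5.png

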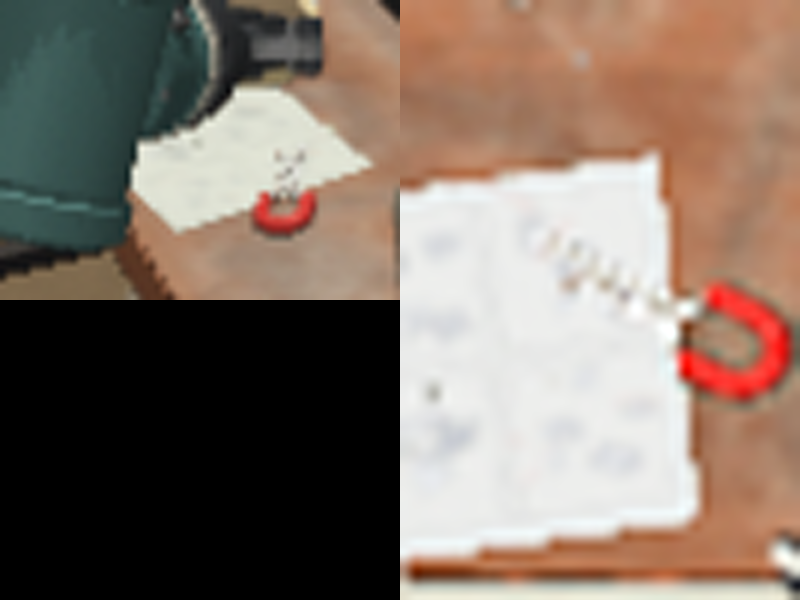

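The clip lies flat, with its red loop at about (738,342) in the top crop and its legs toward the upper left at (535,235). Next I'll get the exact loop position and direction.

Run:
```python
from h import *
for n,lo in (('top',None),('scene',None)):
    c=bot.camera(n); f=c['frame'].astype(int)
    u,v=proj(c,[[.445,.31,.004]])[0].astype(int)
    b,g,r=[f[v-14:v+15,u-14:u+15,i] for i in range(3)]
    w=np.clip((r-np.maximum(g,b)-70)/100.,0,1); w[w<.3]*=0
    ys,xs=np.mgrid[v-14:v+15,u-14:u+15]
    P=np.array([ray(c,x,y,.0045)[:2] for x,y in zip(xs[w>0],ys[w>0])]); W=w[w>0]
    m=(P*W[:,None]).sum(0)/W.sum(); C=((P-m)*W[:,None]).T@(P-m)/W.sum(); e,V=np.linalg.eigh(C)
    print(n,len(W),m.round(4),np.sqrt(e).round(4),'axes yaw',[round(float(np.arctan2(V[1,i],V[0,i])),3) for i in(0,1)])
    for a in(1.0,1.1,1.2):
        d=np.array([np.cos(a),np.sin(a)]);q=(P-m)@[-d[1],d[0]];l=(P-m)@d; print(a,'across',q.min().round(4),q.max().round(4),'along',l.min().round(4),l.max().round(4),'skew',((q**1*l)*W).sum()/W.sum()*1e6)
```

```text
top 59 [0.4352 0.3065] [0.0093 0.0106] axes yaw [-1.914, 2.798]
1.0 across -0.0154 0.0172 along -0.015 0.0194 skew -5.671211267289242
1.1 across -0.0162 0.016 along -0.0153 0.018 skew -3.2540004669765725
1.2 across -0.0174 0.0157 along -0.0154 0.0165 skew -0.7070629366378329
scene 31 [0.4391 0.3071] [0.0091 0.0102] axes yaw [-1.313, -2.884]
1.0 across -0.0137 0.0152 along -0.0135 0.0197 skew -9.971785459549118
1.1 across -0.0138 0.0147 along -0.0127 0.0185 skew -9.944477367606249
1.2 across -0.015 0.014 along -0.0134 0.0198 skew -9.520714344629939
```

Request:
{"name": "step_arm", "arguments": {
  "deltas": [
    [0.65,[0,0,0],[0,-1,0]],
    [0.65,[0,0,0],[0,-1,0]],
    [0.65,[0,0,0],[0,-1,0]],
    [0.65,[0,0,0],[0,-1,0]],
    [0.65,[0,0,0],[0,-1,0]],
    [0.65,[0,0,0],[0,-1,0]],
    [0.65,[0,0,0],[0,-1,0]],
    [0.65,[0,0,0],[0,-1,0]]
  ]
}}

```text
time: 19.67
ee_pos: [0.3973, 0.2489, 0.1492]
tool_rot: [-2.456, -1.485, -0.535]
force: [0.2, -0.1, -0.2]
gripper_width: 0.0554
finger_force: 0.0
```

Request:
{"name": "step_arm", "arguments": {
  "deltas": [
    [0.65,[0,0,0],[0,-1,0]],
    [0.65,[0,0,0],[0,-1,0]],
    [0.65,[0,0,0],[0,-1,0]],
    [0.65,[0,0,0],[0,-1,0]],
    [0.65,[0,0,0],[0,-0.9,0]],
    [0.65,[0,0,0],[0,0,0]]
  ]
}}

```text
time: 20.17
ee_pos: [0.398, 0.2508, 0.1481]
tool_rot: [-2.682, -1.628, -0.002]
force: [0.3, -0.4, 0.3]
gripper_width: 0.0558
finger_force: 0.0
```

Run:
```python
from h import *
to([.4393,.314,.03],down(1.13-np.pi/2))
```

```text
t 20.17 pos [0.398  0.2508 0.1481] rv [-2.682e+00 -1.628e+00 -2.000e-03] w 0.0558 F [ 0.3 -0.4  0.3] j [ 0.44 -0.06  1.69  0.    1.52  0.92]
delta tool [0.0747 0.0078 0.1184]
turn units [-0.034 -0.043 -0.443]
```

Request:
{"name": "step_arm", "arguments": {
  "deltas": [
    [0.65,[0.0249,0.0026,0.02],[0,0,0]],
    [0.65,[0.0249,0.0026,0.03],[0,0,0]],
    [0.65,[0.0249,0.0026,0.03],[0,0,0]],
    [0.65,[0,0,0.035],[0,0,-0.44]],
    [0.65,[0,0,0.02],[0,0,0]],
    [0.65,[0,0,0.01],[0,0,0]],
    [0.65,[0,0,0],[0,0,0]]
  ]
}}

```text
time: 20.75
ee_pos: [0.4369, 0.3105, 0.0014]
tool_rot: [-2.652, -1.674, 0.003]
force: [-0.6, -0.5, -0.1]
gripper_width: 0.0554
finger_force: 0.0
```

Run:
```python
from h import *
to([.4393,.314,.0015],down(1.13-np.pi/2))
```

```text
t 20.75 pos [0.4369 0.3105 0.0014] rv [-2.652 -1.674  0.003] w 0.0554 F [-0.6 -0.5 -0.1] j [0.51 0.22 1.7  0.01 1.23 0.95]
delta tool [ 0.0042  0.0006 -0.0001]
turn units [-0.061 -0.016 -0.048]
```

Request:
{"name": "step_arm", "arguments": {
  "deltas": [
    [0.5,[0.0025,0,0],[0,0,0]],
    [0.4,[0,0,-0.001],[0,0,0]],
    [0.3,[0,0,0],[0,0,0]],
    [0.2,[0,0,0],[0,0,0]],
    [0.2,[0,0,0],[0,0,0]],
    [0.2,[0,0,0],[0,0,0]]
  ],
  "grip_force": 50
}}

```text
time: 21.25
ee_pos: [0.4422, 0.3154, 0.0091]
tool_rot: [-2.653, -1.675, -0.017]
force: [-1.2, 0.5, 6.6]
gripper_width: 0.0169
finger_force: 3.4
```

Run:
```python
from h import *
to([.4393,.314,.0015],down(1.13-np.pi/2))
```

```text
t 21.25 pos [0.4422 0.3154 0.0091] rv [-2.653 -1.675 -0.017] w 0.0169 F [-1.2  0.5  6.6] j [0.51 0.22 1.68 0.01 1.23 0.96]
delta tool [-0.0026 -0.002   0.0076]
turn units [ 0.026 -0.133 -0.042]
```

The fingers rode over the sleeve because the tips were too high. I'll open, lift and check the clip.

Request:
{"name": "step_arm", "arguments": {
  "deltas": [
    [0.65,[0,0,-0.03],[0,0,0]],
    [0.65,[0,0,-0.04],[0,0,0]],
    [0.65,[-0.03,0,-0.02],[0,0,0]],
    [0.65,[-0.04,0,0],[0,0,0]],
    [0.65,[-0.04,0,0],[0,0,0]],
    [0.65,[0,0,0],[0,0,0]]
  ]
}}

```text
time: 21.75
ee_pos: [0.3892, 0.2096, 0.0947]
tool_rot: [-2.657, -1.672, -0.002]
force: [-1.2, 0.6, -1.5]
gripper_width: 0.0555
finger_force: 0.0
```

```bash
cat > red.py <<'E'
from h import *
import sys
g0=[float(a) for a in sys.argv[1:4]]
for n in ('top','scene'):
    c=bot.camera(n); f=c['frame'].astype(int); cv2.imwrite(f'pics/r_{n}_{bot.state()["time"]:.2f}.png',f)
    u,v=proj(c,[g0])[0].astype(int); D=12
    b,g,r=[f[v-D:v+D+1,u-D:u+D+1,i] for i in range(3)]
    w=np.clip((r-np.maximum(g,b)-70)/100.,0,1); w[w<.3]*=0
    ys,xs=np.mgrid[v-D:v+D+1,u-D:u+D+1]
    P=np.array([ray(c,x,y,g0[2])[:2] for x,y in zip(xs[w>0],ys[w>0])]); W=w[w>0]
    if len(W)<5: print(n,'none'); continue
    m=(P*W[:,None]).sum(0)/W.sum(); C=((P-m)*W[:,None]).T@(P-m)/W.sum(); e,V=np.linalg.eigh(C)
    print(n,len(W),m.round(4),'axes yaw',[round(float(np.arctan2(V[1,i],V[0,i])),3) for i in(0,1)])
E
python3 red.py .438 .309 .0045
python3 - <<'E'
from h import *
to([.4393,.314,.0],down(1.13-np.pi/2))
c=bot.camera('top')
for l in('clip','clip_grip','clip_tip'):
    print(l,[(c2w(c,r['point']).round(4).tolist(),round(r['p'],2)) for r in bot.search_frame(l,c)[:2]])
E
```

```text
top 13 [0.4515 0.3102] axes yaw [2.676, 1.105]
scene 31 [0.4399 0.3068] axes yaw [-1.325, -2.896]
t 21.85 pos [0.3928 0.2135 0.096 ] rv [-2.655 -1.672 -0.012] w 0.0559 F [0.9 0.  0.4] j [ 0.37 -0.08  1.81  0.01  1.4   0.81]
delta tool [ 0.1099 -0.0015  0.0969]
turn units [ 0.01  -0.098 -0.066]
clip []
clip_grip [([0.4228, -0.2547, 0.0645], 0.72), ([0.524, -0.0236, 0.0496], 0.64)]
clip_tip [([0.4566, 0.3392, 0.0081], 0.42)][ WARN:0@1.768] global loadsave.cpp:1063 imwrite_ Unsupported depth image for selected encoder is fallbacked to CV_8U.
```

Request:
{"name": "step_arm", "arguments": {
  "deltas": [
    [0.65,[0.037,0,0],[0,0,0]],
    [0.65,[0.037,0,0.01],[0,0,0]],
    [0.65,[0.037,-0.001,0.015],[0,0.1,0]],
    [0.65,[0,0,0.035],[0,0,0]],
    [0.65,[0,0,0.025],[0,0,0]],
    [0.65,[0,0,0.01],[0,0,0]],
    [0.65,[0,0,0.004],[0,0,0]],
    [0.65,[0,0,0],[0,0,0]]
  ]
}}

```text
time: 22.72
ee_pos: [0.4405, 0.317, -0.0029]
tool_rot: [-2.648, -1.673, -0.019]
force: [0.2, 0.4, 0.7]
gripper_width: 0.0556
finger_force: 0.0
```

Run:
```python
from h import *
to([.4407,.3145,-.004],down(1.13-np.pi/2))
```

```text
t 22.72 pos [ 0.4405  0.317  -0.0029] rv [-2.648 -1.673 -0.019] w 0.0556 F [0.2 0.4 0.7] j [0.51 0.23 1.7  0.01 1.2  0.95]
delta tool [-0.0022  0.0013  0.0011]
turn units [-0.013 -0.174 -0.034]
```

Request:
{"name": "step_arm", "arguments": {
  "deltas": [
    [0.5,[-0.001,0.001,0.0005],[0,-0.17,0]],
    [0.4,[0,0,0],[0,0,0]],
    [0.3,[0,0,0],[0,0,0]],
    [0.25,[0,0,0],[0,0,0]],
    [0.25,[0,0,0],[0,0,0]],
    [0.25,[0,0,0],[0,0,0]]
  ],
  "grip_force": 50
}}

```text
time: 23.22
ee_pos: [0.4427, 0.3166, -0.0003]
tool_rot: [-2.655, -1.676, -0.009]
force: [-1.0, 0.1, 6.2]
gripper_width: 0.0308
finger_force: 51.4
```

The clip is gripped at the same 30.8 mm width as before. I'll lift it and turn it to the wagon's cross direction.

Request:
{"name": "step_arm", "arguments": {
  "deltas": [
    [0.25,[0,0,-0.02],[0,0,0]],
    [0.25,[0,0,-0.035],[0,0,0]],
    [0.25,[0,0,-0.04],[0,0,0]],
    [0.25,[0,0,-0.04],[0,0,0.9]],
    [0.25,[0,0,-0.04],[0,0,1]],
    [0.25,[0,0,0],[0,0,1]],
    [0.25,[0,0,0],[0,0,1]],
    [0.25,[0,0,0],[0,0,1]]
  ]
}}

```text
time: 23.88
ee_pos: [0.4421, 0.3153, 0.1746]
tool_rot: [-2.953, -1.068, -0.008]
force: [-0.9, -0.6, -0.7]
gripper_width: 0.0303
finger_force: 49.5
```

Request:
{"name": "step_arm", "arguments": {
  "deltas": [
    [0.25,[0,0,0],[0,0,1]],
    [0.25,[0,0,0],[0,0,1]],
    [0.25,[0,0,0],[0,0,1]],
    [0.25,[0,0,0],[0,0,1]],
    [0.25,[0,0,0],[0,0,1]],
    [0.25,[0,0,0],[0,0,1]],
    [0.25,[0,0,0],[0,0,1]],
    [0.25,[0,0,0],[0,0,0.7]]
  ]
}}

```text
time: 24.55
ee_pos: [0.4415, 0.315, 0.1729]
tool_rot: [-3.14, -0.035, -0.003]
force: [0.0, 0.6, 0.0]
gripper_width: 0.0307
finger_force: 49.6
```

Run:
```python
from h import *
to([.5565,-.1375,.17],down(.018-np.pi/2))
```

```text
t 24.55 pos [0.4415 0.315  0.1729] rv [-3.14e+00 -3.50e-02 -3.00e-03] w 0.0307 F [0.  0.6 0. ] j [0.51 0.09 1.49 0.   1.57 2.06]
delta tool [0.1047 0.455  0.0024]
turn units [-0.018 -0.022  0.053]
```

Request:
{"name": "step_arm", "arguments": {
  "deltas": [
    [0.25,[0.0087,0.0379,0],[0,0,0.05]],
    [0.25,[0.0087,0.0379,0],[0,0,0]],
    [0.25,[0.0087,0.0379,0],[0,0,0]],
    [0.25,[0.0087,0.0379,0],[0,0,0]],
    [0.25,[0.0087,0.0379,0],[0,0,0]],
    [0.25,[0.0087,0.0379,0],[0,0,0]],
    [0.25,[0.0087,0.0379,0],[0,0,0]],
    [0.25,[0.0087,0.0379,0],[0,0,0]]
  ]
}}

```text
time: 25.22
ee_pos: [0.5182, 0.0113, 0.1728]
tool_rot: [-3.141, -0.035, -0.004]
force: [0.5, 0.4, -0.4]
gripper_width: 0.0303
finger_force: 49.6
```

Request:
{"name": "step_arm", "arguments": {
  "deltas": [
    [0.25,[0.0087,0.0379,0],[0,0,0]],
    [0.25,[0.0087,0.0379,0],[0,0,0]],
    [0.25,[0.0087,0.0379,0],[0,0,0]],
    [0.25,[0.0087,0.0379,0],[0,0,0]],
    [0.25,[0,0,0.03],[0,0,0]],
    [0.25,[0,0,0.03],[0,0,0]],
    [0.25,[0,0,0.02],[0,0,0]],
    [0.25,[0,0,0],[0,0,0]]
  ]
}}

```text
time: 25.88
ee_pos: [0.5526, -0.1369, 0.0862]
tool_rot: [-3.137, -0.033, 0.014]
force: [-0.9, 0.4, -0.8]
gripper_width: 0.0303
finger_force: 49.6
```

Request:
{"name": "step_arm", "arguments": {
  "deltas": [
    [0.25,[0,0,0],[0,0,0]],
    [0.25,[0,0,0],[0,0,0]]
  ]
}}

```text
time: 26.05
ee_pos: [0.5571, -0.1377, 0.0935]
tool_rot: [3.141, 0.036, 0.006]
force: [1.3, -0.6, 0.1]
gripper_width: 0.0307
finger_force: 49.6
```

Run:
```python
from h import *
c2=bot.camera('top'); g=c2['frame'];c=bot.camera('scene'); f=c['frame'];cv2.imwrite('pics/t6.png',g);cv2.imwrite('pics/s6.png',f)
to([.5565,-.1375,.0652],down(.018-np.pi/2))
for n,q in(('scene',c),('top',c2)):
  for l in('clip','clip_grip','clip_tip','kingpin','pin_hole'):
    print(n,l,[(c2w(q,r['point']).round(4).tolist(),round(r['p'],2)) for r in bot.search_frame(l,q)[:2]])
u,v=proj(c,[[.61,-.138,.075]])[0].astype(int); u2,v2=proj(c2,[[.61,-.138,.075]])[0].astype(int); print(u-25,v-30,u2-20,v2-25)
im=np.zeros((600,800,3),np.uint8)
im[:,:400]=cv2.resize(f[v-35:v+25,u-20:u+20],(400,600),interpolation=cv2.INTER_CUBIC)
im[:,400:]=cv2.resize(g[v2-35:v2+25,u2-20:u2+20],(400,600),interpolation=cv2.INTER_CUBIC)
print('offsets',u-20,v-35,u2-20,v2-35)
cv2.imwrite('pics/k6.png',im)
```

```text
t 26.15 pos [ 0.5575 -0.1378  0.0943] rv [3.141 0.036 0.008] w 0.0303 F [ 0.  -0.3 -1.2] j [-0.34  0.2   1.52  0.    1.42  1.21]
delta tool [-0.0011 -0.0003  0.0291]
turn units [ 0.008 -0.059  0.055]
scene clip [([0.5523, -0.1433, 0.1009], 0.42)]
scene clip_grip [([0.5521, -0.143, 0.1005], 0.44)]
scene clip_tip [([0.5495, -0.139, 0.0982], 0.59), ([0.4564, 0.0974, 0.0749], 0.43)]
scene kingpin [([0.645, -0.146, 0.0668], 0.49)]
scene pin_hole [([0.6419, -0.1426, 0.0658], 0.63)]
top clip []
top clip_grip []
top clip_tip []
top kingpin []
top pin_hole [([0.6454, 0.0036, 0.0188], 0.42)]
283 189 281 142
offsets 288 184 281 132
```

View pics/k6.png

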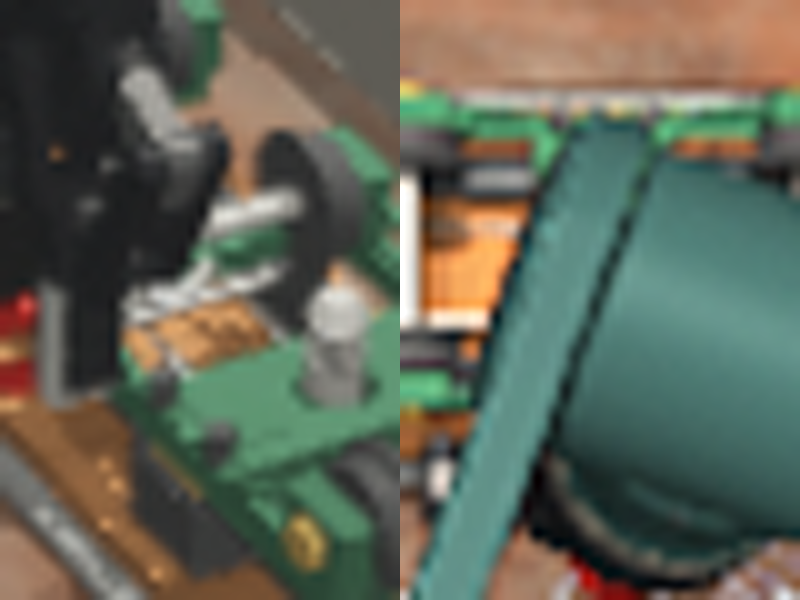

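The straight leg's tip is at crop (282,270) and the bent leg's flare is on the +y side at (208,262). The pin is centred at column 337, with its top at about row 300.

Run:
```python
from h import *
c=bot.camera('scene')
K=lambda x,y:((x+.5)/10-.5+288,(y+.5)/10-.5+184)
p=np.array([.5575,-.1378,.0943])
for z in (.097,.099,.101): print('tip rel TCP',(ray(c,*K(280,270),z)-p).round(4))
print('wire root',(ray(c,*K(135,312),.099)-p).round(4))
print('flare',(ray(c,*K(208,262),.099)-p).round(4))
print('pin',ray(c,*K(337,302),.083).round(4), 'pin px', proj(c,[[.6464,-.1374,.083],[.6464,-.1374,.0785],[.6464,-.1374,.070]]).round(1).tolist())
f=cv2.imread('pics/s6.png').astype(int)
print(f[206:222,314:330].sum(2)//3)
```

```text
tip rel TCP [0.0731 0.0004 0.0027]
tip rel TCP [ 0.0716 -0.002   0.0047]
tip rel TCP [ 0.07   -0.0044  0.0067]
wire root [ 0.0291 -0.0015  0.0047]
flare [0.0569 0.0094 0.0047]
pin [ 0.6472 -0.1396  0.083 ] pin px [[320.5, 213.4], [320.4, 214.8], [320.3, 217.4]]
[[110  92  61  48  48  49  48  57  57  58  63  66  72  86 125 137]
 [ 82  74  61  50  48  49  49  54  56  54  61  64  89 101 119 123]
 [ 66  66  58  50  49  49  49  53  53  52  58  65 103 118  95 129]
 [ 73  71  63  51  48  49  48  60  61  57  54  80  83 112  79  92]
 [123 103  88  59  47  49  55 108 109  76  57  53  90  84  78  79]
 [179 138  73  51  50  50  70 153 150 114  80  60  54  78  79  80]
 [116  74  53  51  51  64 119 180 181 155 126  88  62  55  75 115]
 [ 50  48  48  50  55 116 203 216 216 194 153 121  86  64  62  83]
 [ 68  51  47  48  78 156 182 204 204 190 165 134 118  94  95 117]
 [ 99  66  51  50  91 161 173 185 186 184 166 150 129 122 122 121]
 [111 103  69  50  65 164 176 187 187 181 157 129 121 123 122 121]
 [ 85 137 113  78 100 117 166 185 181 160 135 122 122 122 121 121]
 [ 94 100 131 125 130 123 113 111 129 126 136 125 121 121 122 122]
 [118 121 121 121 130 130 106 107 127 127 125 122 121 120 121 121]
 [120 120 120 120 109 141 119 102 119 133 114 117 121 121 121 120]
 [121 120 120 112 105 115 124 112 113 120  97 102 118 122 121 121]]
```

Request:
{"name": "step_arm", "arguments": {
  "deltas": [
    [0.25,[-0.001,-0.0013,0.01],[0,-0.06,0]],
    [0.25,[0,0,0.01],[0,0,0]],
    [0.25,[0,0,0.006],[0,0,0]],
    [0.25,[0,0,0.003],[0,0,0]],
    [0.25,[0,0,0],[0,0,0]],
    [0.25,[0,0,0],[0,0,0]]
  ]
}}

```text
time: 27.2
ee_pos: [0.5544, -0.136, 0.0618]
tool_rot: [-3.14, -0.035, 0.009]
force: [-0.5, -0.5, 0.6]
gripper_width: 0.0306
finger_force: 49.6
```

Run:
```python
from h import *
to([.611,-.1365,.0652],down(.02-np.pi/2))
```

```text
t 27.2 pos [ 0.5544 -0.136   0.0618] rv [-3.14  -0.035  0.009] w 0.0306 F [-0.5 -0.5  0.6] j [-0.34  0.23  1.55 -0.    1.37  1.21]
delta tool [ 0.0566  0.0017 -0.0037]
turn units [-0.018  0.066  0.026]
```

Request:
{"name": "step_arm", "arguments": {
  "deltas": [
    [0.25,[0.002,0,0],[0,0,0]],
    [0.25,[0.002,0,0],[0,0,0]],
    [0.25,[0.002,0,0],[0,0,0]],
    [0.25,[0.001,0,0],[0,0,0]],
    [0.25,[0,0,0],[0,0,0]]
  ]
}}

```text
time: 27.62
ee_pos: [0.5621, -0.136, 0.0626]
tool_rot: [-3.14, -0.035, 0.006]
force: [-0.3, 0.3, -0.7]
gripper_width: 0.0304
finger_force: 49.6
```

Run:
```python
from h import *
to([.611,-.1365,.0652],down(.02-np.pi/2))
```

```text
t 27.62 pos [ 0.5621 -0.136   0.0626] rv [-3.14  -0.035  0.006] w 0.0304 F [-0.3  0.3 -0.7] j [-0.34  0.24  1.53 -0.    1.37  1.21]
delta tool [ 0.0488  0.0016 -0.0028]
turn units [-0.012  0.047  0.028]
```

Request:
{"name": "step_arm", "arguments": {
  "deltas": [
    [0.25,[0,0.0005,-0.0025],[0,0.05,0]],
    [0.25,[0,0,0],[0,0,0]],
    [0.25,[0.003,0,0],[0,0,0]],
    [0.25,[0.003,0,0],[0,0,0]],
    [0.25,[0.002,0,0],[0,0,0]],
    [0.25,[0.002,0,0],[0,0,0]],
    [0.25,[0.002,0,0],[0,0,0]],
    [0.25,[0,0,0],[0,0,0]]
  ]
}}

```text
time: 28.28
ee_pos: [0.5741, -0.1361, 0.0648]
tool_rot: [-3.14, -0.035, 0.0]
force: [-0.1, 0.1, -0.4]
gripper_width: 0.0303
finger_force: 49.6
```

Run:
```python
from h import *
to([.611,-.1365,.0652],down(.02-np.pi/2));print(bot.state()['ft_torque'])
```

```text
t 28.28 pos [ 0.5741 -0.1361  0.0648] rv [-3.14  -0.035  0.   ] w 0.0303 F [-0.1  0.1 -0.4] j [-0.33  0.26  1.5   0.    1.37  1.22]
delta tool [ 0.0369  0.0012 -0.0004]
turn units [-0.014  0.003  0.028]
[0.01059448 0.01343653 0.02435348]
```

There's no force with the tip about 7 mm past the pin's face, so it is in the hole. I'll push on.

Request:
{"name": "step_arm", "arguments": {
  "deltas": [
    [0.25,[0.003,0,0],[0,0,0]],
    [0.25,[0.003,0,0],[0,0,0]],
    [0.25,[0.003,0,0],[0,0,0]],
    [0.25,[0.003,0,0],[0,0,0]],
    [0.25,[0.002,0,0],[0,0,0]],
    [0.25,[0,0,0],[0,0,0]]
  ]
}}

```text
time: 28.78
ee_pos: [0.5882, -0.1356, 0.0648]
tool_rot: [-3.14, -0.036, 0.0]
force: [0.8, 0.8, 0.1]
gripper_width: 0.0302
finger_force: 49.6
```

Run:
```python
from h import *
to([.611,-.1365,.0652],down(.02-np.pi/2));print(bot.state()['ft_torque'])
```

```text
t 28.78 pos [ 0.5882 -0.1356  0.0648] rv [-3.14  -0.036  0.   ] w 0.0302 F [0.8 0.8 0.1] j [-0.32  0.29  1.47  0.    1.38  1.23]
delta tool [ 0.0228  0.0014 -0.0004]
turn units [-0.018  0.     0.031]
[ 0.14513581 -0.02040454  0.05555564]
```

Request:
{"name": "step_arm", "arguments": {
  "deltas": [
    [0.25,[0.002,0,0],[0,0,0]],
    [0.25,[0.002,0,0],[0,0,0]],
    [0.25,[0.002,0,0],[0,0,0]],
    [0.25,[0,0,0],[0,0,0]]
  ]
}}

```text
time: 29.12
ee_pos: [0.5926, -0.1344, 0.064]
tool_rot: [-3.137, -0.036, 0.006]
force: [-2.4, 4.7, -0.1]
gripper_width: 0.0302
finger_force: 49.7
```

Request:
{"name": "step_arm", "arguments": {
  "deltas": [
    [0.25,[0.002,0,0],[0,0,0]],
    [0.25,[0.002,0,0],[0,0,0]],
    [0.25,[0.001,0,0],[0,0,0]],
    [0.25,[0,0,0],[0,0,0]]
  ]
}}

```text
time: 29.45
ee_pos: [0.5972, -0.133, 0.0638]
tool_rot: [-3.135, -0.037, 0.007]
force: [-2.7, 7.1, 0.9]
gripper_width: 0.0304
finger_force: 49.8
```

Request:
{"name": "step_arm", "arguments": {
  "deltas": [
    [0.25,[0.002,0,0],[0,0,0]],
    [0.25,[0.002,0,0],[0,0,0]],
    [0.25,[0.002,0,0],[0,0,0]],
    [0.25,[0.001,0,0],[0,0,0]],
    [0.25,[0,0,0],[0,0,0]]
  ]
}}

```text
time: 29.87
ee_pos: [0.6056, -0.1324, 0.0642]
tool_rot: [-3.135, -0.038, 0.002]
force: [0.1, 7.3, -0.9]
gripper_width: 0.0303
finger_force: 49.8
```

Request:
{"name": "step_arm", "arguments": {
  "deltas": [
    [0.25,[0.002,0,0],[0,0,0]],
    [0.25,[0.002,0,0],[0,0,0]],
    [0.25,[0.001,0,0],[0,0,0]],
    [0.25,[0,0,0],[0,0,0]]
  ]
}}

```text
time: 30.2
ee_pos: [0.6116, -0.1324, 0.0645]
tool_rot: [-3.135, -0.038, -0.002]
force: [2.5, 7.6, -1.1]
gripper_width: 0.0303
finger_force: 49.8
```

Run:
```python
from h import *
to([.611,-.1365,.0652],down(.02-np.pi/2));print(bot.state()['ft_torque'])
```

```text
t 30.2 pos [ 0.6116 -0.1324  0.0645] rv [-3.135e+00 -3.800e-02 -2.000e-03] w 0.0303 F [ 2.5  7.6 -1.1] j [-0.31  0.34  1.41  0.01  1.4   1.24]
delta tool [-0.0007  0.0041 -0.0008]
turn units [-0.071 -0.014  0.048]
[ 1.19118571 -0.34201976  0.29166197]
```

Request:
{"name": "step_arm", "arguments": {
  "deltas": [
    [0.25,[0.001,-0.002,0],[0,0,0]],
    [0.25,[0.001,-0.001,0],[0,0,0]],
    [0.25,[0,0,0],[0,0,0]]
  ]
}}

```text
time: 30.45
ee_pos: [0.6129, -0.1319, 0.0647]
tool_rot: [-3.14, -0.036, 0.0]
force: [-0.5, 3.6, -1.7]
gripper_width: 0.0301
finger_force: 49.7
```

Run:
```python
from h import *
to([.611,-.1365,.0652],down(.02-np.pi/2));print(bot.state()['ft_torque'])
```

```text
t 30.45 pos [ 0.6129 -0.1319  0.0647] rv [-3.14  -0.036  0.   ] w 0.0301 F [-0.5  3.6 -1.7] j [-0.3   0.34  1.41  0.    1.4   1.24]
delta tool [-0.002   0.0046 -0.0005]
turn units [-0.018  0.001  0.032]
[ 0.44613464 -0.04366788  0.09890755]
```

Request:
{"name": "step_arm", "arguments": {
  "deltas": [
    [0.44,[0,0,0],[0,0,0]],
    [0.44,[0,0,0],[0,0,0]],
    [0.44,[0,0,0],[0,0,0]],
    [0.44,[0,0,-0.005],[0,0,0]],
    [0.44,[0,0,-0.015],[0,0,0]],
    [0.44,[0,0,-0.03],[0,0,0]],
    [0.44,[0,0,-0.04],[0,0,0]],
    [0.44,[0,0,-0.04],[0,0,0]]
  ]
}}

```text
time: 31.12
ee_pos: [0.6118, -0.1327, 0.1955]
tool_rot: [-3.14, -0.034, 0.004]
force: [0.7, -0.6, 0.5]
gripper_width: 0.0379
finger_force: 0.0
```

Request:
{"name": "step_arm", "arguments": {
  "deltas": [
    [0.44,[-0.035,0,0],[0,0,0]],
    [0.44,[-0.04,0,0],[0,0,0]],
    [0.44,[-0.04,0.01,0],[0,0,0]],
    [0.44,[-0.04,0.01,0],[0,0,0]],
    [0.44,[-0.03,0.01,0],[0,0,0]],
    [0.44,[0,0,0],[0,0,0]]
  ]
}}

```text
time: 31.62
ee_pos: [0.424, -0.1679, 0.1957]
tool_rot: [3.14, 0.029, -0.003]
force: [0.7, 0.0, 0.1]
gripper_width: 0.0375
finger_force: 0.0
```

```bash
python3 red.py .603 -.138 .070 2>/dev/null
python3 - <<'E'
from h import *
c2=bot.camera('top'); g=c2['frame'];c=bot.camera('scene'); f=c['frame'];cv2.imwrite('pics/t7.png',g);cv2.imwrite('pics/s7.png',f)
# fitted pattern red centroid for comparison
for n,q in(('scene',c),('top',c2)):
  for l in('clip','clip_grip','paint_4','paint_5','thinner_1'):
    print(n,l,[(c2w(q,r['point']).round(4).tolist(),round(r['p'],2)) for r in bot.search_frame(l,q)[:3]])
E
python3 red.py .600 .082 .070 2>/dev/null
```

```text
top 59 [ 0.6039 -0.1374] axes yaw [-2.687, 2.025]
scene 49 [ 0.6041 -0.1444] axes yaw [-1.237, -2.808]
scene clip []
scene clip_grip []
scene paint_4 [([0.4648, -0.1303, 0.0374], 0.8), ([0.5214, -0.0356, 0.0389], 0.64)]
scene paint_5 [([0.4648, -0.1303, 0.0374], 0.8), ([0.5214, -0.0356, 0.0389], 0.64)]
scene thinner_1 [([0.4571, 0.0956, 0.0746], 0.88)]
top clip [([0.6189, -0.1316, 0.068], 0.43)]
top clip_grip []
top paint_4 [([0.4694, -0.117, 0.0537], 0.47)]
top paint_5 [([0.4694, -0.117, 0.0537], 0.47)]
top thinner_1 [([0.4608, 0.1141, 0.1023], 0.69), ([0.6167, -0.1361, 0.0661], 0.35)]
top 60 [0.6018 0.0821] axes yaw [3.087, 1.516]
scene 36 [0.6112 0.0861] axes yaw [2.812, 1.241]
```

```bash
python3 -c "
from cell import bot
print(bot.state()['qvel'].round(3)); print(bot.job_done())"
```

```text
[-0.003 -0.005  0.001  0.     0.001 -0.   ]
the job is handed in; nothing more can be done
None
```

I handed the job in at about 32 s: the bogie is seated on the bare kingpin, the clip is pushed home through its cross hole, and the jars and bottle stand where they were. That the clip snapped home is judged from the forces and where its handle ended up; I had no picture views left to see the bent leg, and the handle may sag about 5 mm.

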